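# Take the push-and-turn safety cap off a bottle

### The job

Open the white bottle in the bench holder: press its grey safety cap down firmly but not hard (about 14 N, never more than 25 N) and, while pressing, turn it anticlockwise until it comes free. Keep hold of the cap so that it does not spring off or drop, lift it off and set it down gently, top up, inside the steel tray. Leave the other things where they stand.

Things in the scene. Friction and masses are not known exactly. Their poses are not given: they have to be found in the camera images.
- cap_center (a point): Centre (half-way up) of the ribbed grey push-and-turn cap on the white bottle: round, 49 mm across, 38 mm high, about 50 g; top 19 mm above this point, lower edge 19 mm below. Grip the solid upper 20 mm; below is a hollow skirt with two inner lugs held by hooks on the neck. z is its axis, up. Turned clockwise, or unpressed, it stops within 10 degrees.
- cap: The same cap, origin at the centre of its lower edge. When pressed down about 4 mm on the neck (12.5 N) its lugs clear the hooks' teeth. Held pressed, it turns anticlockwise seen from above and is free after about 55 degrees (turn 75; a stop comes after 125). Then it lifts straight off, 12 mm to clear the neck. Let go while pressed and turned, it springs off.
- bottle_rim (a point): Centre of the bottle's rim, inside the cap. A sprung seal in the mouth pushes the cap up: 5 N when latched, 2 N more per mm pressed; after 6.5 mm (18 N) the cap meets this rim hard. z up.
- bottle: White unlabelled bottle, body 60 mm across, rim 118 mm above this origin (centre of its foot, hidden in the holder; z up). It cannot turn. It fits stiffly in the holder's ring and may stand proud: pressed with about 5 N it first slides down an unknown 1 to 16 mm, not to be seen from outside, before it bottoms and the cap's spring can be compressed.
- holder: Bench holder screwed down: aluminium foot 90x90x12 mm with a grey ring 77 mm across, up to 68 mm above the table. Origin: centre of its underside.
- tray: Empty shallow steel tray, 150 (its x) x 110 (its y) x 18 mm, walls and floor 3 to 5 mm thick. Origin: centre of its underside. It is fixed; z up.
- lamp_supply: Beige lamp supply, a fixed upright box, about 120 wide (y), 320 deep (x) and 325 mm high, left of the work: an obstacle for the gripper. Origin: centre of its underside.
- acetone_bottle: Bystander: brown bottle with a black cap, 64 across, 150 high mm. Origin: centre of its underside.
- lens_cleaner: Bystander: pale blue bottle with a ribbed white cap, 42 across, 105 high mm. Origin: centre of its underside.
- oil_bottle: Bystander: small brown bottle with a black cap, 32 across, 72 high mm. Origin: centre of its underside.
- objective_case_a: Bystander: black round case, 45 across, 66 high mm. Origin: centre of its underside.
- timer: Bystander: flat white bench timer with three keys, 66x64x21 mm. Origin: centre of its underside.
- coverslips_a: Bystander: small pale square box, 36x36x22 mm. Origin: centre of its underside.
- marker_black: Bystander: black marker pen lying down, 135 long, 15 thick mm. Origin: centre of its underside.
Things that resemble listed ones, but are neither listed nor needed, are in the scene too. What is shaped like the tray but orange is not meant. What is shaped like the cap but orange or red is not meant.

How it is judged (in metres and radians):
On the way, in this order (a step that is already met when the one before it is completed fails the run):
1. the cap, still on the neck, has been turned by more than 45 degrees from its latched position (angle between the x axis of cap_center and the x axis of bottle, either way round above 0.79 rad and horizontal distance between cap_center and bottle below 0.005 m and z of cap_center in the frame of bottle below 0.1375 m), for 0.05 s.
2. the cap has been lifted clear of the neck (z of cap_center in the frame of bottle above 0.1455 m), for 0.1 s.
At the end, for the whole second after the job is handed in: The cap rests at rest on the tray's floor, wholly between its walls (centre within 60 mm of the tray's centre in its x and 40 mm in its y), top up within 0.15 rad (x of cap_center in the frame of tray between -0.06 and 0.06 m and y of cap_center in the frame of tray between -0.04 and 0.04 m and z of cap_center in the frame of tray between 0.015 and 0.03 m and angle between cap_center's own z axis and vertical below 0.15 rad and linear speed of cap below 0.02 m/s and contact force between cap and tray above 0.1 N); the robot touches nothing.
It fails at once if the cap is pressed or forced against the bottle with more than 25 N (contact force between cap and bottle above 25 N).
It fails at once if the cap is let go and flies off or falls (faster than 0.5 m/s out of the fingers) (contact force between the fingers and cap below 0.05 N and linear speed of cap above 0.5 m/s).
It fails at once if the cap is pushed or knocked onto the tray with more than 40 N (contact force between cap and tray above 40 N).
It fails at once if a bystander is moved by more than 25 mm (distance of any of acetone_bottle, lens_cleaner, oil_bottle, objective_case_a, timer, coverslips_a, marker_black from where it was at the start of the episode above 0.025 m).
It also fails if it takes over 67 s, if anything falls off the work surface, if the arm or the gripper's body presses on something with over 40 N, if the wrist force passes 120 N, or if a joint passes its speed limit or range.

### The arm

A 6-joint arm with a two-finger parallel gripper is mounted at the origin on a cart in front of the work surface, level with it; the furniture and walls round the work are solid. World frame = base frame: x ahead of the robot, y to its left, z up, the work surface at z = 0. Lengths are in mm, angles in rad, forces in N, time in s.
With the tool pointing down it reaches from about 350 to 875 mm from the base axis. Payload 4.2 kg.
Tool frame: the origin (TCP) lies on the centre line of the jaws, within the pads' length; the fingertips stand 22 mm ahead of it and the grasp point (between the pads) lies 3 mm ahead of it (arm.nose_length is the distance from the TCP to the fingertips, in mm); z points along the fingers, x is the direction in which the jaws open and shut, and the axes are right-handed (so a half turn about z gives the same grasp; the last joint's range is limited). The gripper opens to 85 mm and grips with 20 to 120 N. Pads are 22 mm wide; open, the fingers measure 114 mm over their backs; the gripper's body (76 mm by 85 mm) begins 54 mm behind the grasp point. The pads swing forward as they close: fully open they stand 13 mm farther back than shut.
Start: joints at [1.461, 0.385, 0.008, 0, -1.194, -0.259], TCP at [225.277, 582.966, 253.312] pointing down, gripper open.
Joint ranges: [-3.14, 3.14], [-1.21, 2.06], [-1.07, 1.41], [-3.16, 2.05], [-2.99, -0.16], [-3.1, 3.1]. Speed limits (rad/s): [2.79, 2.79, 3.14, 3.14, 3.14, 3.14].

### API

Orientations are given as a unit quaternion [x, y, z, w].
In Python, from bench import telemetry, get_image, workorder, nets, arm gives the robot as it stands.
- The arm moves only by the tool apply_moves, never from a script. Its argument "steps" is a list of rows, each an object with "hand": the opening, from 0 (shut) to 1 (fully open); "xyz": the shift along the tool's x, y, z in cm, a list of three; "delta_rot": the turn, a rotation vector about the tool's x, y, z in rad, a list of three. In form: [{"hand": hand, "xyz": [x, y, z], "delta_rot": [wx, wy, wz]}, ...]. A call has 1 to 12 rows; each row is the pose to reach, as a shift and turn from the pose commanded when the call began, along the tool's axes at that moment; what a row does not reach only later rows make up. A row lasts 1/12 s, in which the tool goes at most 41.7 mm and 7.16 degrees, less where a joint would pass 70% of its speed; a pose out of reach is approached as far as the arm can. A call with a gripper value outside its range is refused whole. The fingers move at their own pace and stop on an object; the grip force is fixed at half the most. Time passes only in rows, so rows that repeat a pose let the fingers close. It gives the time, the measured TCP pose, the force and the opening at its end, in the units of the state.
- telemetry.read_state(): the state, without advancing time (a new reading comes with each control period).
- get_image(name): name is "scene" or "top" or "wrist"; returns a dict with "frame" (384x512x3 uint8, blue, green, red), "fx", "fy", "cx", "cy" (pixels), "origin" and "orientation" of the camera in the world. Camera axes: x right, y down, z forward; pixel columns grow to the right and rows downward; lengths in mm; the calibration is good to about 2 mm. The wrist camera is an equidistant fisheye: a pixel r from the principal point sees the ray r / f radians off the axis. A picture is of the moment at which its call begins. There is no depth.
- workorder.job_done(): hands the job in, once; it reports no verdict.
Trained networks look in a picture, given as the dict that the camera call returned (one of the last four; its "shot" number tells which), for a name from the list of things; names that differ only in an ending like _2 or _b are one class to them, and where a whole thing is asked for, a point or a joint stands for the part that bears it (a point fixed in the world has none). Each returns a list of dicts, best first, with "confidence" (0 to 1); they miss things now and then, are a little off and sometimes report something else, mostly with a low value. They report only what shows in the picture. A call takes as long as a camera call. They do not tell look-alikes from the thing itself.
- nets.recognise(picture, label): "xyz" ([x, y, z] in mm, in world coordinates, good to about 4 mm: the middle of the surface that is visible of it).
- nets.outline_of(picture, label): "pixels" (384x512 bool, what is visible of it).
- nets.pinpoint(picture, label): "xyz" ([x, y, z] in mm, in world coordinates, good to about 4 mm: a listed point, or the origin of a listed thing).
The state is a dict: "clock": time; "joints": joint angles; "joint_vel": joint speeds; "joint_efforts": joint torques, N m; "position": TCP position; "ee_rot": TCP orientation; "contact_force": force on the tool from outside, world axes, zero at the start; "wrist_torque": the same for the moment, N m; "gripper_width": finger opening in mm.
Only numpy, scipy, OpenCV 4.12 (cv2) and the standard library are available. Lean on these libraries where they do the work, as an engineer would, in place of code of your own. Each camera call takes 0.05 s, during which the arm holds its last target.

## Working session

There is one attempt and no reset: what is moved stays moved. The work goes in short steps, Python scripts to look and compute and a tool call to move; the robot and the scene stay as the last step left them, time stands still between calls to the robot, and variables do not carry over. Pictures are saved under pics/ and viewed, and the job is handed in when it is done.

Besides the shell and the picture viewer there is one more tool, called after "Request:" by a JSON object that holds its "name" and its "arguments". apply_moves: Moves the arm, as the interface text tells. Its arguments: {"type":"object","properties":{"steps":{"type":"array"}},"required":["steps"]}

```bash
ls; mkdir -p pics
cat > h.py <<'E'
import numpy as np, cv2
from bench import telemetry, get_image, workorder, nets, arm
from scipy.spatial.transform import Rotation as R
def save(p,n): cv2.imwrite('pics/'+n+'.png',p['frame'])
E
python3 - <<'E'
from h import *
s=telemetry.read_state(); print({k:np.round(v,3).tolist() for k,v in s.items()})
print(arm.nose_length)
for n in ['scene','top','wrist']:
    p=get_image(n); save(p,n+'0'); print(n,p['fx'],p['cx'],p['cy'],p['origin'],p['orientation'])
    for l in ['cap_center','bottle_rim','bottle','tray','holder']:
        for f in ['pinpoint','recognise']:
            try: r=getattr(nets,f)(p,l); print(l,f,[(np.round(q['xyz'],1).tolist(),round(q['confidence'],2)) for q in r[:3]])
            except Exception as e: print(l,f,e)
E
```

```text
pics
{'clock': 0.0, 'joints': [1.461, 0.386, 0.007, -0.001, -1.194, -0.259], 'joint_vel': [-0.0, -0.003, 0.001, 0.0, 0.002, 0.0], 'joint_efforts': [0.001, -39.229, 18.84, 4.186, -0.005, 0.0], 'position': [225.084, 582.503, 252.209], 'ee_rot': [-0.565, 0.825, -0.001, -0.001], 'contact_force': [0.741, -0.198, -0.386], 'wrist_torque': [0.029, 0.045, 0.024], 'gripper_width': 85.381}
22.0
scene 480.7434257573091 249.85020982310408 198.5530210479831 [-390.38071862 -904.91687065  968.24163942] [ 0.80194986 -0.37588851  0.20363322 -0.41727421]
cap_center pinpoint [([496.9, -555.0, 19.5], 0.91), ([486.7, -454.3, 167.3], 0.72), ([597.3, -486.2, 22.4], 0.58)]
cap_center recognise [([473.1, -455.5, 185.3], 0.86), ([581.2, -492.3, 36.0], 0.85), ([485.4, -559.0, 36.2], 0.73)]
bottle_rim pinpoint [([489.5, -449.0, 161.9], 0.62)]
bottle_rim recognise [([466.5, -459.1, 111.1], 0.73)]
bottle pinpoint [([489.3, -452.6, 43.8], 0.67)]
bottle recognise [([470.9, -465.8, 112.0], 0.91)]
tray pinpoint [([542.8, -230.5, -1.3], 0.85), ([619.7, 136.3, 1.1], 0.75)]
tray recognise [([598.9, 153.5, 2.1], 0.88), ([
[... 619 characters left out ...]
ttle pinpoint [([488.1, -450.9, 38.2], 0.61)]
bottle recognise []
tray pinpoint [([623.9, 131.2, 3.6], 0.8), ([543.2, -229.9, -1.1], 0.74), ([489.0, -449.7, 40.5], 0.69)]
tray recognise [([619.6, 128.1, 9.4], 0.92), ([543.8, -231.3, 0.6], 0.81)]
holder pinpoint [([484.5, -448.3, 2.2], 0.76)]
holder recognise [([467.7, -421.6, 12.0], 0.83)]
wrist 297.3186396354542 260.8987866550953 190.87937023162152 [289.87563022 557.49883398 374.30513415] [-0.55945875  0.81715741  0.11443226 -0.0785171 ]
cap_center pinpoint []
cap_center recognise []
bottle_rim pinpoint []
bottle_rim recognise []
bottle pinpoint []
bottle recognise []
tray pinpoint []
tray recognise []
holder pinpoint []
holder recognise []
```

View pics/scene0.png

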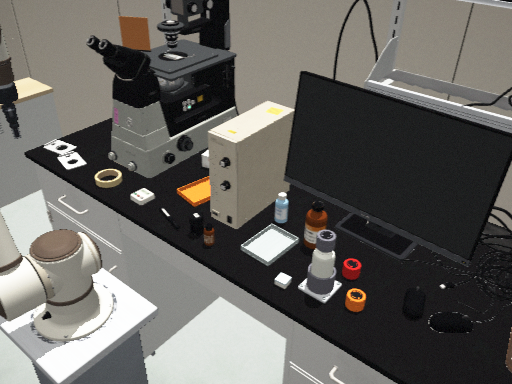

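View pics/top0.png

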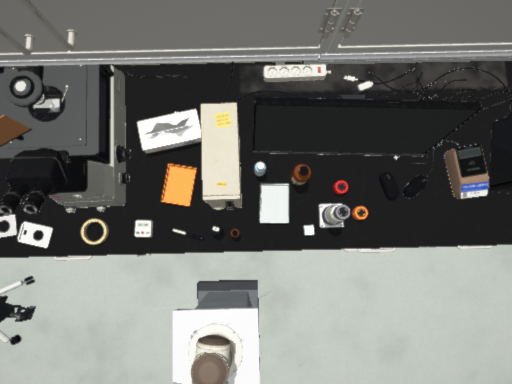

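View pics/wrist0.png

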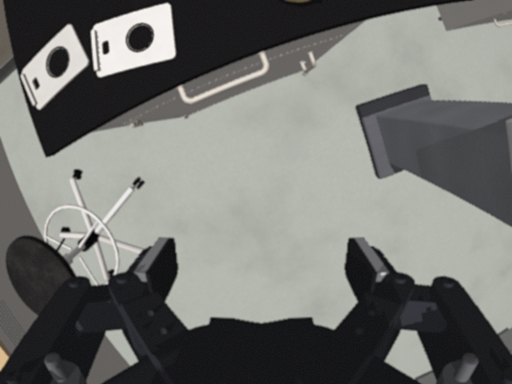

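The cap sits at about (489,-451,170) and the steel tray at (543,-230). The lamp box stands between the start pose and the work. Next I'll locate the obstacles.

Run:
```python
from h import *
for n in ['scene','top']:
    p=get_image(n)
    for l in ['lamp_supply','acetone_bottle','lens_cleaner','oil_bottle','objective_case_a','timer','coverslips_a','marker_black']:
        r=nets.pinpoint(p,l); print(n,l,[(np.round(q['xyz'],1).tolist(),round(q['confidence'],2)) for q in r[:2]])
    if n=='top':
        Rm=R.from_quat(p['orientation']).as_matrix(); o=np.array(p['origin'])
        for (u,v,z) in [(201,207,325),(239,207,325),(201,103,325),(238,103,325),(255,100,400),(470,150,450)]:
            d=Rm@np.array([(u-p['cx'])/p['fx'],(v-p['cy'])/p['fy'],1]); print(u,v,np.round(o+d*(z-o[2])/d[2]))
```

```text
scene lamp_supply [([488.0, -452.0, -2.3], 0.5)]
scene acetone_bottle [([641.8, -334.1, -0.2], 0.87), ([490.5, -447.8, 1.0], 0.33)]
scene lens_cleaner [([671.9, -178.6, -0.4], 0.64), ([438.0, -359.3, -0.8], 0.19)]
scene oil_bottle [([433.8, -83.6, 0.7], 0.49)]
scene objective_case_a [([445.1, -10.7, 0.8], 0.63)]
scene timer [([458.7, 266.2, 1.7], 0.84), ([430.1, -83.2, 0.7], 0.65)]
scene coverslips_a [([439.2, -360.8, 2.8], 0.61)]
scene marker_black [([435.8, 105.6, 2.6], 0.55)]
top lamp_supply []
top acetone_bottle [([641.6, -336.5, 4.1], 0.85)]
top lens_cleaner [([670.4, -180.1, 0.9], 0.59), ([452.9, 269.3, -1.4], 0.25)]
top oil_bottle [([428.5, -85.3, -4.3], 0.42)]
top objective_case_a [([444.4, -12.9, -0.3], 0.64)]
top timer [([453.4, 264.5, -1.6], 0.63)]
top coverslips_a [([435.1, -360.5, -2.9], 0.63)]
top marker_black [([437.8, 101.2, 2.1], 0.69)]
201 207 [504.   9. 325.]
239 207 [ 501. -105.  325.]
201 103 [827.   6. 325.]
238 103 [ 825. -108.  325.]
255 100 [ 804. -159.  400.]
470 150 [ 631. -739.  450.]
```

```bash
cat >> h.py <<'E'
def go(x,y,z):
    s=telemetry.read_state(); d=np.array([x,y,z])-s['position']
    print('cm tool',np.round(R.from_quat(s['ee_rot']).inv().apply(d)/10,2))
def st():
    s=telemetry.read_state(); m=R.from_quat(s['ee_rot']).as_matrix()
    print(round(s['clock'],2),np.round(s['position'],1),'F',np.round(s['contact_force'],1),'T',np.round(s['wrist_torque'],2),'w',round(s['gripper_width'],1),'yaw',round(np.arctan2(m[1,0],m[0,0]),3),'z',np.round(m[:,2],4),'q',np.round(s['joints'],2))
E
python3 -c "
from h import *
st();go(400,100,380)"
```

```text
2.55 [225.3 583.  253.3] F [ 0.3 -0.2  0.7] T [-0.01  0.02 -0.  ] w 85.4 yaw -1.94 z [ 0. -0. -1.] q [ 1.46  0.38  0.01  0.   -1.19 -0.26]
cm tool [ 38.75 -33.71 -12.67]
```

Request:
{"name": "apply_moves", "arguments": {"steps": [{"hand": 1,"xyz": [3,-2.6,-1],"delta_rot": [0,0,0.1]},{"hand": 1,"xyz": [6,-5.2,-3],"delta_rot": [0,0,0.2]},{"hand": 1,"xyz": [9,-7.8,-6],"delta_rot": [0,0,0.3]},{"hand": 1,"xyz": [12,-10.4,-8],"delta_rot": [0,0,0.4]},{"hand": 1,"xyz": [15,-13,-10],"delta_rot": [0,0,0.5]},{"hand": 1,"xyz": [18,-15.6,-12],"delta_rot": [0,0,0.6]},{"hand": 1,"xyz": [21,-18.2,-12.7],"delta_rot": [0,0,0.7]},{"hand": 1,"xyz": [24,-20.8,-12.7],"delta_rot": [0,0,0.8]},{"hand": 1,"xyz": [27,-23.4,-12.7],"delta_rot": [0,0,0.9]},{"hand": 1,"xyz": [30,-26,-12.7],"delta_rot": [0,0,1.0]},{"hand": 1,"xyz": [33,-28.6,-12.7],"delta_rot": [0,0,1.1]},{"hand": 1,"xyz": [36,-31.2,-12.7],"delta_rot": [0,0,1.2]}]}}

```text
clock: 3.55
position: [384.1, 139.1, 380.9]
ee_rot: [0.001, 1.0, 0.001, 0.001]
contact_force: [0.4, 1.5, 0.6]
gripper_width: 85.3
```

```bash
python3 -c "
from h import *
st();go(415,-200,380)"
```

```text
3.55 [384.1 139.1 380.9] F [0.4 1.5 0.6] T [ 0.04 -0.09  0.01] w 85.3 yaw 3.14 z [ 0.0013  0.0011 -1.    ] q [ 0.75 -0.07 -0.23  0.   -1.41 -0.75]
cm tool [ -3.16 -33.9    0.06]
```

Request:
{"name": "apply_moves", "arguments": {"steps": [{"hand": 1,"xyz": [-1,-3.5,0],"delta_rot": [0,0,0]},{"hand": 1,"xyz": [-2,-7,0],"delta_rot": [0,0,0]},{"hand": 1,"xyz": [-2.5,-10.5,0],"delta_rot": [0,0,0]},{"hand": 1,"xyz": [-3,-14,0],"delta_rot": [0,0,0]},{"hand": 1,"xyz": [-3,-17.5,0],"delta_rot": [0,0,0]},{"hand": 1,"xyz": [-3,-21,0],"delta_rot": [0,0,0]},{"hand": 1,"xyz": [-3,-24.5,0],"delta_rot": [0,0,0]},{"hand": 1,"xyz": [-3,-28,0],"delta_rot": [0,0,0]},{"hand": 1,"xyz": [-3.5,-31.5,0],"delta_rot": [0,0,0]},{"hand": 1,"xyz": [-4,-35,0],"delta_rot": [0,0,0]},{"hand": 1,"xyz": [-4.5,-38.5,0],"delta_rot": [0,0,0]},{"hand": 1,"xyz": [-5,-42,0],"delta_rot": [0,0,0]}]}}

```text
clock: 4.55
position: [434.8, -280.7, 380.6]
ee_rot: [-0.001, 1.0, -0.0, 0.0]
contact_force: [0.8, 0.5, -0.6]
gripper_width: 85.2
```

Run:
```python
from h import *
st();go(489,-440,320)
for n in ['wrist']:
    p=get_image(n); save(p,n+'1'); print(p['origin'])
    for l in ['cap_center','bottle_rim','tray']:
        for f in ['pinpoint','recognise']:
            r=getattr(nets,f)(p,l); print(l,f,[(np.round(q['xyz'],1).tolist(),round(q['confidence'],2)) for q in r[:3]])
```

```text
4.55 [ 434.8 -280.7  380.6] F [ 0.8  0.5 -0.6] T [ 0.   -0.13  0.01] w 85.2 yaw -3.14 z [ 7.e-04 -1.e-04 -1.e+00] q [-0.26  0.13 -0.02 -0.   -1.42  0.26]
cm tool [ -5.39 -15.94   6.06]
[ 434.43714222 -350.64993058  501.561714  ]
cap_center pinpoint [([489.2, -450.2, 164.8], 0.72), ([595.5, -487.5, 19.6], 0.56)]
cap_center recognise [([488.0, -447.0, 184.5], 0.67), ([591.0, -478.7, 39.3], 0.56)]
bottle_rim pinpoint []
bottle_rim recognise [([476.7, -430.2, 119.6], 0.89)]
tray pinpoint [([543.4, -234.4, -1.5], 0.75), ([489.1, -448.7, 44.8], 0.46)]
tray recognise [([466.5, -419.5, 10.3], 0.18)]
```

View pics/wrist1.png

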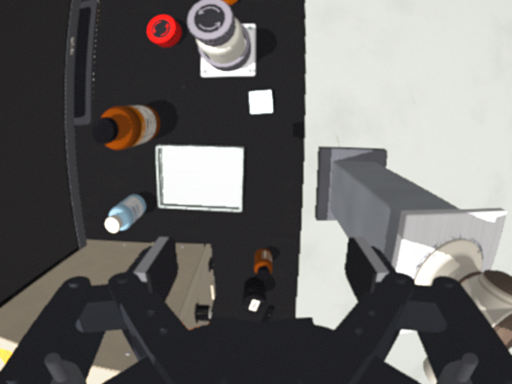

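The wrist view shows the grey cap at about (211,20), with the tray at (200,178). I'll move so the camera sits right above the cap.

Request:
{"name": "apply_moves", "arguments": {"steps": [{"hand": 1,"xyz": [-1.5,-3,2],"delta_rot": [0,0,0]},{"hand": 1,"xyz": [-3,-6,4],"delta_rot": [0,0,0]},{"hand": 1,"xyz": [-4.5,-9,6],"delta_rot": [0,0,0]},{"hand": 1,"xyz": [-5.4,-10,6],"delta_rot": [0,0,0]},{"hand": 1,"xyz": [-5.4,-10,6],"delta_rot": [0,0,0]}]}}

```text
clock: 5.32
position: [490.4, -379.1, 317.6]
ee_rot: [-0.001, 1.0, 0.001, -0.002]
contact_force: [-0.1, -0.1, -0.3]
gripper_width: 85.2
```

Run:
```python
from h import *
st()
p=get_image('wrist'); save(p,'wrist2'); print(p['origin'],p['orientation'])
for f,l in [('pinpoint','cap_center'),('recognise','cap_center'),('pinpoint','bottle_rim'),('pinpoint','tray')]:
            r=getattr(nets,f)(p,l); print(l,f,[(np.round(q['xyz'],1).tolist(),round(q['confidence'],2)) for q in r[:3]])
r=nets.outline_of(p,'cap_center')
for q in r[:3]:
    v,u=np.nonzero(q['pixels']); print(q['confidence'],u.min(),u.max(),v.min(),v.max(),u.mean(),v.mean(),len(u))
```

```text
5.32 [ 490.4 -379.1  317.6] F [-0.1 -0.1 -0.3] T [ 0.05  0.   -0.  ] w 85.2 yaw -3.14 z [-0.0036  0.0014 -1.    ] q [-0.4   0.34  0.11  0.   -1.34  0.4 ]
[ 490.56396043 -449.32089471  438.50447281] [-1.19938228e-04  9.90251565e-01  1.39275771e-01 -2.02076486e-03]
cap_center pinpoint [([592.6, -486.6, 21.2], 0.93), ([495.8, -554.4, 15.8], 0.74), ([489.7, -452.5, 165.5], 0.65)]
cap_center recognise [([490.7, -551.6, 35.2], 0.97), ([587.2, -486.9, 40.0], 0.91), ([544.6, -237.4, 3.0], 0.39)]
bottle_rim pinpoint []
tray pinpoint [([541.6, -235.8, 3.7], 0.74)]
0.8 165 205 64 99 184.99658411614004 81.9205807002562 1171
0.71 232 291 78 136 261.2270693512304 106.26398210290827 2682
```

View pics/wrist2.png

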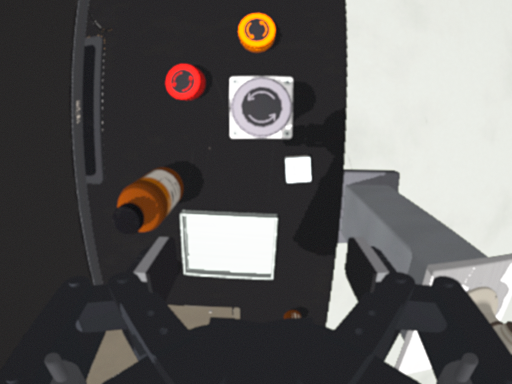

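```bash
cat >> h.py <<'E'
def ray(p,u,v,fish=True):
    x=(np.asarray(u)-p['cx'])/p['fx']; y=(np.asarray(v)-p['cy'])/p['fy']
    if fish:
        r=np.hypot(x,y); k=np.where(r>1e-9,np.sin(r)/np.maximum(r,1e-9),1); d=np.stack([x*k,y*k,np.cos(r)],-1)
    else: d=np.stack([x,y,np.ones_like(x)],-1); d/=np.linalg.norm(d,axis=-1,keepdims=True)
    return R.from_quat(p['orientation']).apply(d)
def hit(p,u,v,z,fish=True):
    d=ray(p,u,v,fish); o=np.array(p['origin']); return o+d*((z-o[2])/d[...,2])[...,None]
E
python3 - <<'E'
from h import *
for n in ['wrist','scene','top']:
    p=get_image(n); fish=n=='wrist'
    for q in nets.outline_of(p,'cap_center')[:3]:
        m=q['pixels'].astype(np.uint8); c=max(cv2.findContours(m,0,1)[0],key=len)[:,0,:]
        u,v=c[:,0].astype(float),c[:,1].astype(float)
        print(n,round(q['confidence'],2),'px',u.mean().round(1),v.mean().round(1))
        for z in (175,185,190,195):
            h=hit(p,u,v,z,fish); (cx,cy),r=cv2.minEnclosingCircle(h[:,:2].astype(np.float32)); print(z,'c',round(cx,1),round(cy,1),'d',round(2*r,1), 'area d',round(2*np.sqrt(cv2.contourArea(h[:,:2].astype(np.float32))/np.pi),1))
    if fish:
        g=p['frame'][60:150,215:310]; cv2.imwrite('pics/crop1.png',cv2.resize(g,None,fx=6,fy=6,interpolation=cv2.INTER_CUBIC))
E
```

```text
wrist 0.75 px 257.0 32.5
175 c 493.5 -517.5 d 37.0 area d 33.8
185 c 493.3 -514.9 d 35.6 area d 32.5
190 c 493.2 -513.6 d 34.9 area d 31.9
195 c 493.2 -512.3 d 34.2 area d 31.2
wrist 0.69 px 186.4 82.1
175 c 556.4 -473.9 d 36.3 area d 33.5
185 c 553.8 -472.9 d 34.9 area d 32.3
190 c 552.6 -472.4 d 34.2 area d 31.6
195 c 551.3 -471.9 d 33.6 area d 31.0
wrist 0.61 px 261.0 104.9
175 c 489.3 -450.9 d 51.6 area d 50.2
185 c 489.2 -450.8 d 49.7 area d 48.3
190 c 489.2 -450.7 d 48.7 area d 47.4
195 c 489.2 -450.6 d 47.7 area d 46.4
scene 0.88 px 325.2 240.3
175 c 483.2 -454.2 d 87.1 area d 66.6
185 c 472.2 -459.9 d 86.0 area d 65.8
190 c 466.7 -462.7 d 85.5 area d 65.4
195 c 461.2 -465.6 d 84.9 area d 64.9
scene 0.61 px 354.7 299.8
175 c 348.1 -615.8 d 71.2 area d 54.9
185 c 338.8 -619.5 d 70.3 area d 54.2
190 c 334.2 -621.3 d 69.8 area d 53.8
195 c 329.5 -623.1 d 69.4 area d 53.5
```

View pics/crop1.png

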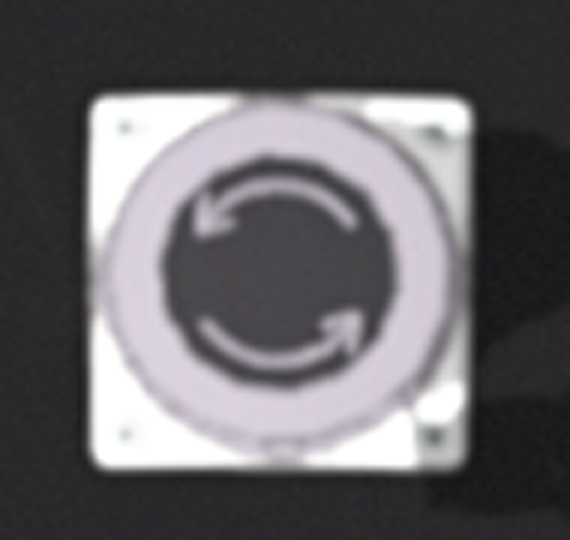

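Run:
```python
from h import *
p=get_image('scene')
g=p['frame'][220:310,280:380]; cv2.imwrite('pics/crop2.png',cv2.resize(g,None,fx=6,fy=6,interpolation=cv2.INTER_CUBIC))
Rm=R.from_quat(p['orientation']).as_matrix(); o=np.array(p['origin'])
for z in (180,184,188,192):
    a=np.linspace(0,2*np.pi,72)
    for zz in(z,z-38):
        P=np.c_[489.2+24.5*np.cos(a),-450.8+24.5*np.sin(a),0*a+zz]; c=(P-o)@Rm; u=p['fx']*c[:,0]/c[:,2]+p['cx']; v=p['fy']*c[:,1]/c[:,2]+p['cy']
        print(z,zz,'crop u',((u.min()-280)*6).round(),((u.max()-280)*6).round(),'v',((v.min()-220)*6).round(),((v.max()-220)*6).round())
```

```text
180 180 crop u 218.0 332.0 v 67.0 139.0
180 142 crop u 210.0 322.0 v 134.0 206.0
184 184 crop u 219.0 333.0 v 60.0 132.0
184 146 crop u 211.0 323.0 v 127.0 199.0
188 188 crop u 220.0 334.0 v 52.0 124.0
188 150 crop u 212.0 324.0 v 120.0 192.0
192 192 crop u 221.0 335.0 v 45.0 117.0
192 154 crop u 213.0 325.0 v 113.0 185.0
```

View pics/crop2.png

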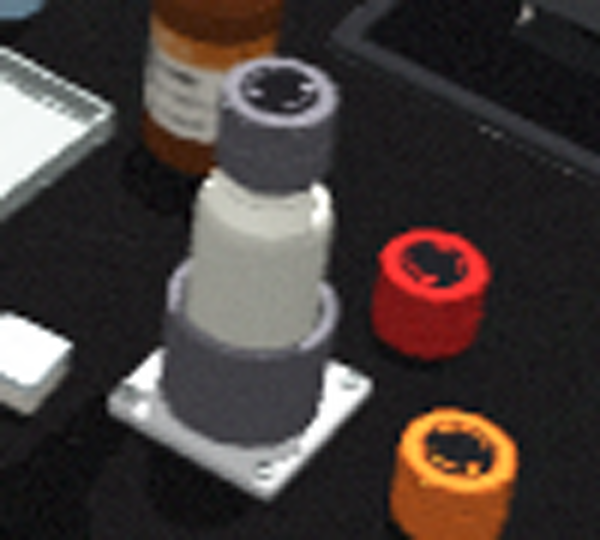

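The cap top is about 186.5 high, and its axis is at about (489.2,-450.8). The wrist and scene views agree.

```bash
python3 -c "
from h import *
st();go(489.2,-450.8,190)"
```

```text
5.97 [ 489.2 -378.5  320.5] F [ 0.2 -0.3 -0.4] T [ 0.    0.01 -0.01] w 85.9 yaw -3.139 z [ 3.e-04 -1.e-04 -1.e+00] q [-0.4   0.34  0.1  -0.   -1.34  0.4 ]
cm tool [ 1.000e-02 -7.230e+00  1.305e+01]
```

Request:
{"name": "apply_moves", "arguments": {"steps": [{"hand": 1,"xyz": [0,-2.4,0],"delta_rot": [0,0,0]},{"hand": 1,"xyz": [0,-4.8,2],"delta_rot": [0,0,0]},{"hand": 1,"xyz": [0,-7.2,5],"delta_rot": [0,0,0]},{"hand": 1,"xyz": [0,-7.2,8],"delta_rot": [0,0,0]},{"hand": 1,"xyz": [0,-7.2,9],"delta_rot": [0,0,0]},{"hand": 1,"xyz": [0,-7.2,9],"delta_rot": [0,0,0]}]}}

```text
clock: 6.47
position: [487.9, -449.8, 226.5]
ee_rot: [-0.001, 1.0, 0.002, -0.003]
contact_force: [0.8, -0.2, 0.3]
gripper_width: 85.7
```

Run:
```python
from h import *
st();go(489.2,-450.8,190)
p=get_image('wrist'); save(p,'wrist3')
a=np.linspace(0,2*np.pi,361)
o=np.array(p['origin']); 
print(o)
```

```text
6.47 [ 487.9 -449.8  226.5] F [ 0.8 -0.2  0.3] T [ 0.   -0.    0.03] w 85.7 yaw -3.14 z [-0.0065  0.0044 -1.    ] q [-0.5   0.47  0.08 -0.   -1.19  0.5 ]
cm tool [-0.15 -0.11  3.64]
[ 488.37854204 -520.37766755  347.11142325]
```

View pics/wrist3.png

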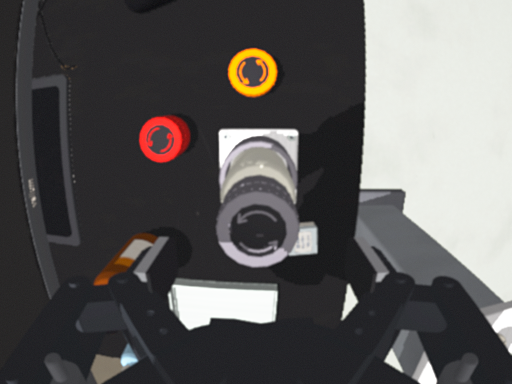

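The cap (258,230) is centred between the fingers (165 and 358). I'll descend with the jaws open, then close.

Request:
{"name": "apply_moves", "arguments": {"steps": [{"hand": 1,"xyz": [0,0,1.5],"delta_rot": [0,0,0]},{"hand": 1,"xyz": [0,0,3],"delta_rot": [0,0,0]},{"hand": 1,"xyz": [0,0,4],"delta_rot": [0,0,0]},{"hand": 1,"xyz": [0,0,4],"delta_rot": [0,0,0]},{"hand": 1,"xyz": [0,0,4],"delta_rot": [0,0,0]},{"hand": 1,"xyz": [0,0,4],"delta_rot": [0,0,0]}]}}

```text
clock: 7.02
position: [490.2, -451.0, 192.3]
ee_rot: [-0.001, 1.0, -0.001, 0.001]
contact_force: [-0.3, -0.1, 0.7]
gripper_width: 85.5
```

Run:
```python
from h import *
st();go(489.2,-450.8,190)
p=get_image('wrist'); save(p,'wrist4')
for q in nets.outline_of(p,'cap_center')[:3]:
    m=q['pixels']; v,u=np.nonzero(m); print(q['confidence'],u.min(),u.max(),v.min(),v.max())
p=get_image('scene'); g=p['frame'][190:310,250:400]; cv2.imwrite('pics/crop3.png',cv2.resize(g,None,fx=5,fy=5,interpolation=cv2.INTER_CUBIC))
```

```text
7.02 [ 490.2 -451.   192.3] F [-0.3 -0.1  0.7] T [ 0.03  0.01 -0.02] w 85.5 yaw -3.139 z [ 0.0023 -0.0021 -1.    ] q [-0.5   0.5   0.03  0.   -1.1   0.5 ]
cm tool [0.1  0.02 0.23]
0.8 229 281 45 97
0.79 212 312 190 302
0.77 131 186 118 169
```

View pics/wrist4.png

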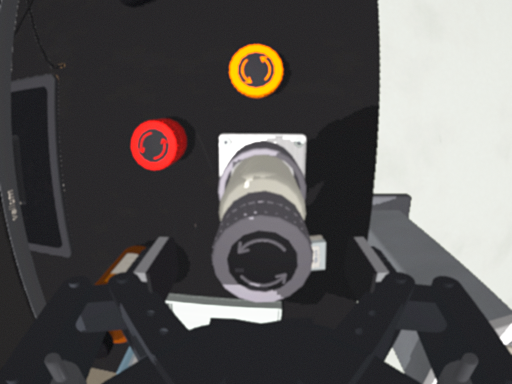

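View pics/crop3.png

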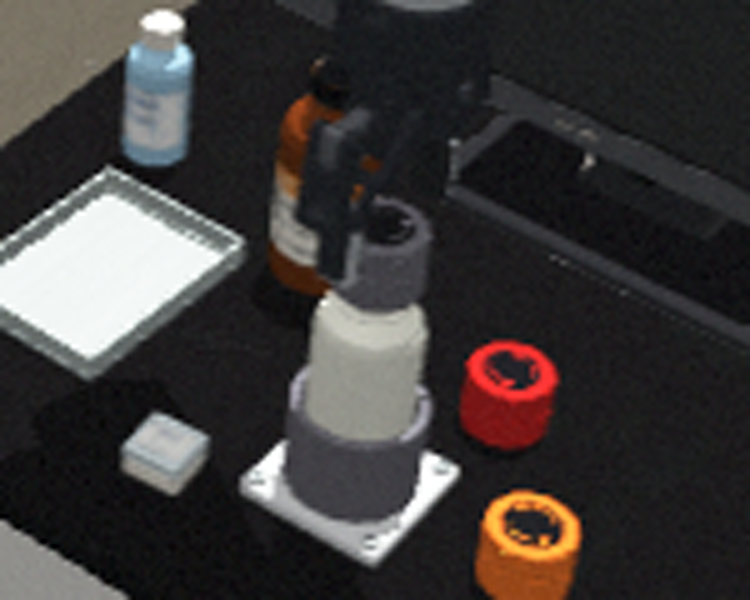

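Request:
{"name": "apply_moves", "arguments": {"steps": [{"hand": 0.6,"xyz": [0,0,0],"delta_rot": [0,0,0]},{"hand": 0.6,"xyz": [0,0,0],"delta_rot": [0,0,0]},{"hand": 0.6,"xyz": [0,0,0],"delta_rot": [0,0,0]},{"hand": 0.6,"xyz": [0,0,0],"delta_rot": [0,0,0]},{"hand": 0.6,"xyz": [0,0,0],"delta_rot": [0,0,0]},{"hand": 0.6,"xyz": [0,0,0],"delta_rot": [0,0,0]}]}}

```text
clock: 7.67
position: [489.4, -450.7, 190.2]
ee_rot: [-0.001, 1.0, 0.0, -0.0]
contact_force: [0.1, -0.8, 0.9]
gripper_width: 51.3
```

Run:
```python
from h import *
st();go(489.2,-450.8,190)
p=get_image('wrist'); save(p,'wrist5')
p=get_image('scene'); g=p['frame'][190:310,250:400]; cv2.imwrite('pics/crop4.png',cv2.resize(g,None,fx=5,fy=5,interpolation=cv2.INTER_CUBIC))
```

```text
7.67 [ 489.4 -450.7  190.2] F [ 0.1 -0.8  0.9] T [0.   0.02 0.04] w 51.3 yaw -3.14 z [-1.e-04  0.e+00 -1.e+00] q [-0.5   0.5   0.03  0.   -1.1   0.5 ]
cm tool [ 0.02 -0.01  0.02]
```

View pics/wrist5.png

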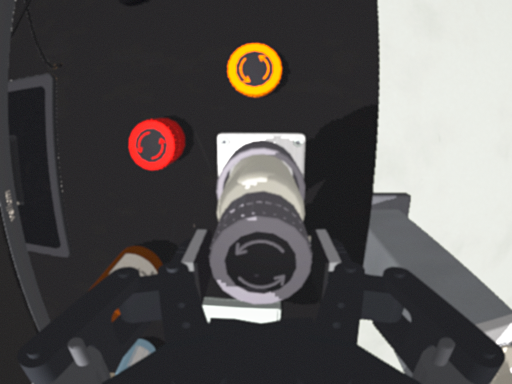

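View pics/crop4.png

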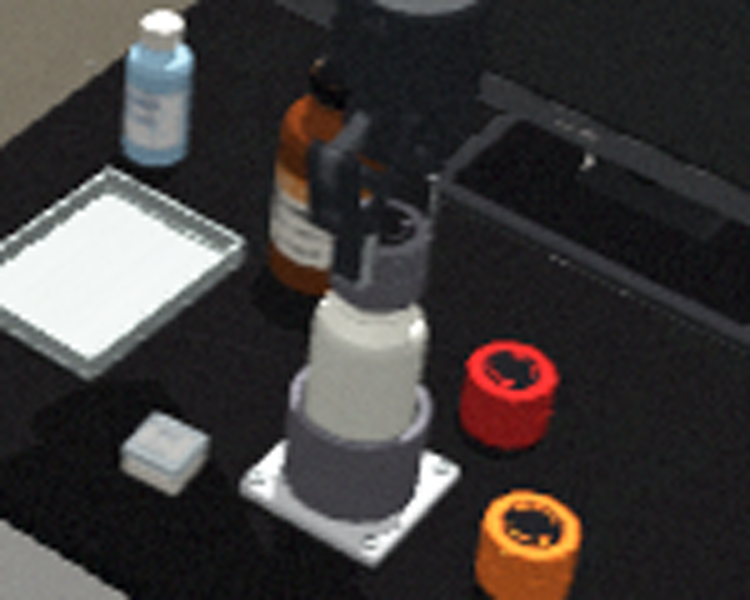

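Run:
```python
from h import *
p=get_image('scene')
Rm=R.from_quat(p['orientation']).as_matrix(); o=np.array(p['origin'])
for x in (463,):
  for y in (-440,-462):
    for z in (160,165,170,175,200,210):
      c=(np.array([x,y,z])-o)@Rm; print(x,y,z,(5*(p['fx']*c[0]/c[2]+p['cx']-250)).round(),(5*(p['fy']*c[1]/c[2]+p['cy']-190)).round())
st()
```

```text
463 -440 160 330.0 281.0
463 -440 165 331.0 274.0
463 -440 170 332.0 266.0
463 -440 175 333.0 259.0
463 -440 200 338.0 221.0
463 -440 210 339.0 205.0
463 -462 160 367.0 299.0
463 -462 165 368.0 292.0
463 -462 170 369.0 284.0
463 -462 175 370.0 277.0
463 -462 200 375.0 239.0
463 -462 210 377.0 223.0
7.82 [ 489.4 -450.7  190.3] F [ 0.1 -0.1  0.9] T [-0.03  0.04 -0.05] w 51.3 yaw -3.14 z [-0.  0. -1.] q [-0.5   0.5   0.03  0.   -1.1   0.5 ]
```

The fingertips are at about z 167, roughly 20 mm below the cap top. I'll raise 2 mm and close.

Request:
{"name": "apply_moves", "arguments": {"steps": [{"hand": 0.6,"xyz": [0,0,-0.2],"delta_rot": [0,0,0]},{"hand": 0.6,"xyz": [0,0,-0.2],"delta_rot": [0,0,0]},{"hand": 0.5,"xyz": [0,0,-0.2],"delta_rot": [0,0,0]},{"hand": 0.3,"xyz": [0,0,-0.2],"delta_rot": [0,0,0]},{"hand": 0,"xyz": [0,0,-0.2],"delta_rot": [0,0,0]},{"hand": 0,"xyz": [0,0,-0.2],"delta_rot": [0,0,0]},{"hand": 0,"xyz": [0,0,-0.2],"delta_rot": [0,0,0]},{"hand": 0,"xyz": [0,0,-0.2],"delta_rot": [0,0,0]}]}}

```text
clock: 8.48
position: [489.6, -450.8, 192.9]
ee_rot: [-0.001, 1.0, -0.0, 0.0]
contact_force: [1.4, 0.4, 5.1]
gripper_width: 46.8
```

```bash
python3 -c "
from h import *
st()"
```

```text
8.48 [ 489.6 -450.8  192.9] F [1.4 0.4 5.1] T [ 0.23 -0.01 -0.01] w 46.8 yaw -3.139 z [ 9.e-04 -8.e-04 -1.e+00] q [-0.5   0.5   0.03  0.   -1.11  0.5 ]
```

Request:
{"name": "apply_moves", "arguments": {"steps": [{"hand": 0,"xyz": [0,0,0.1],"delta_rot": [0,0,0]},{"hand": 0,"xyz": [0,0,0.2],"delta_rot": [0,0,0]},{"hand": 0,"xyz": [0,0,0.2],"delta_rot": [0,0,0]},{"hand": 0,"xyz": [0,0,0.2],"delta_rot": [0,0,0]}]}}

```text
clock: 8.82
position: [489.7, -450.8, 190.4]
ee_rot: [-0.001, 1.0, -0.0, 0.0]
contact_force: [0.7, 1.0, 4.2]
gripper_width: 46.9
```

Request:
{"name": "apply_moves", "arguments": {"steps": [{"hand": 0,"xyz": [0,0,0.1],"delta_rot": [0,0,0]},{"hand": 0,"xyz": [0,0,0.2],"delta_rot": [0,0,0]},{"hand": 0,"xyz": [0,0,0.2],"delta_rot": [0,0,0]}]}}

```text
clock: 9.07
position: [489.6, -450.8, 188.2]
ee_rot: [-0.001, 1.0, -0.0, 0.0]
contact_force: [1.4, -0.2, 3.3]
gripper_width: 46.7
```

Force stays at 3–5 N, so the bottle is sliding in its ring. I'll continue in small steps.

Request:
{"name": "apply_moves", "arguments": {"steps": [{"hand": 0,"xyz": [0,0,0.1],"delta_rot": [0,0,0]},{"hand": 0,"xyz": [0,0,0.2],"delta_rot": [0,0,0]},{"hand": 0,"xyz": [0,0,0.2],"delta_rot": [0,0,0]}]}}

```text
clock: 9.32
position: [489.6, -450.8, 186.6]
ee_rot: [-0.001, 1.0, -0.0, 0.0]
contact_force: [-0.0, 1.4, 5.6]
gripper_width: 46.7
```

Request:
{"name": "apply_moves", "arguments": {"steps": [{"hand": 0,"xyz": [0,0,0.1],"delta_rot": [0,0,0]},{"hand": 0,"xyz": [0,0,0.2],"delta_rot": [0,0,0]},{"hand": 0,"xyz": [0,0,0.2],"delta_rot": [0,0,0]}]}}

```text
clock: 9.57
position: [489.6, -450.8, 184.9]
ee_rot: [-0.001, 1.0, -0.0, 0.0]
contact_force: [0.2, -0.1, 7.6]
gripper_width: 46.8
```

Request:
{"name": "apply_moves", "arguments": {"steps": [{"hand": 0,"xyz": [0,0,0.1],"delta_rot": [0,0,0]},{"hand": 0,"xyz": [0,0,0.15],"delta_rot": [0,0,0]},{"hand": 0,"xyz": [0,0,0.15],"delta_rot": [0,0,0]}]}}

```text
clock: 9.82
position: [489.6, -450.9, 184.0]
ee_rot: [-0.001, 1.0, -0.001, 0.0]
contact_force: [-0.1, 1.3, 8.1]
gripper_width: 46.9
```

```bash
python3 -c "
from h import *
st()
for i in range(6): get_image('top'); st()"
```

```text
9.82 [ 489.6 -450.9  184. ] F [-0.1  1.3  8.1] T [ 0.48 -0.05 -0.03] w 46.9 yaw -3.139 z [ 9.0e-04 -1.1e-03 -1.0e+00] q [-0.5   0.5   0.02  0.   -1.09  0.5 ]
9.87 [ 489.6 -450.9  184.1] F [-0.1  0.7  7.7] T [ 0.41 -0.06 -0.  ] w 47.0 yaw -3.139 z [ 9.0e-04 -1.1e-03 -1.0e+00] q [-0.5   0.5   0.02  0.   -1.09  0.5 ]
9.92 [ 489.7 -450.9  184.1] F [-0.1  1.2  7.8] T [ 0.45 -0.06  0.03] w 46.5 yaw -3.139 z [ 0.001  -0.0011 -1.    ] q [-0.5   0.5   0.02  0.   -1.09  0.5 ]
9.97 [ 489.6 -450.8  184.1] F [-0.6  1.1  8.7] T [ 0.46 -0.05 -0.04] w 46.8 yaw -3.139 z [ 0.001  -0.0011 -1.    ] q [-0.5   0.5   0.02  0.   -1.09  0.5 ]
10.02 [ 489.6 -450.9  184.1] F [-0.5  1.   8.8] T [ 0.39 -0.07 -0.01] w 47.2 yaw -3.139 z [ 9.0e-04 -1.1e-03 -1.0e+00] q [-0.5   0.5   0.02  0.   -1.09  0.5 ]
10.07 [ 489.7 -450.8  184.1] F [-0.   1.2  8.2] T [ 0.46 -0.03  0.03] w 46.9 yaw -3.139 z [ 0.001  -0.0012 -1.    ] q [-0.5   0.5   0.02  0.   -1.09  0.5 ]
10.12 [ 489.6 -450.8  184.1] F [0.1 0.8 8.3] T [ 0.45 -0.02 -0.11] w 47.4 yaw -3.139 z [ 0.001  -0.0011 -1.    ] q [-0.5   0.5   0.02  0.   -1.09  0.5 ]
```

Request:
{"name": "apply_moves", "arguments": {"steps": [{"hand": 0,"xyz": [0,0,0.1],"delta_rot": [0,0,0]},{"hand": 0,"xyz": [0,0,0.15],"delta_rot": [0,0,0]},{"hand": 0,"xyz": [0,0,0.15],"delta_rot": [0,0,0]}]}}

```text
clock: 10.37
position: [489.7, -450.8, 183.1]
ee_rot: [-0.001, 1.0, -0.001, 0.001]
contact_force: [-0.2, 1.2, 10.5]
gripper_width: 46.7
```

Request:
{"name": "apply_moves", "arguments": {"steps": [{"hand": 0,"xyz": [0,0,0.1],"delta_rot": [0,0,0]},{"hand": 0,"xyz": [0,0,0.15],"delta_rot": [0,0,0]},{"hand": 0,"xyz": [0,0,0.15],"delta_rot": [0,0,0]}]}}

```text
clock: 10.62
position: [489.7, -450.9, 182.2]
ee_rot: [-0.001, 1.0, -0.001, 0.001]
contact_force: [-1.2, 2.5, 12.0]
gripper_width: 46.8
```

Request:
{"name": "apply_moves", "arguments": {"steps": [{"hand": 0,"xyz": [0,0,0.1],"delta_rot": [0,0,0]},{"hand": 0,"xyz": [0,0,0.18],"delta_rot": [0,0,0]},{"hand": 0,"xyz": [0,0,0.18],"delta_rot": [0,0,0]}]}}

```text
clock: 10.87
position: [489.7, -450.9, 181.0]
ee_rot: [-0.001, 1.0, -0.001, 0.001]
contact_force: [-1.2, 3.5, 14.1]
gripper_width: 46.8
```

```bash
python3 -c "
from h import *
st()
for i in range(4): get_image('top'); st()"
```

```text
10.87 [ 489.7 -450.9  181. ] F [-1.2  3.5 14.1] T [ 1.13  0.36 -0.03] w 46.8 yaw -3.139 z [ 0.0013 -0.002  -1.    ] q [-0.5   0.5   0.01  0.   -1.08  0.5 ]
10.92 [ 489.6 -450.9  181.1] F [-1.8  3.5 14. ] T [ 1.04  0.45 -0.04] w 46.7 yaw -3.139 z [ 0.0014 -0.0021 -1.    ] q [-0.5   0.5   0.01  0.   -1.08  0.5 ]
10.97 [ 489.7 -450.9  181.1] F [-1.5  2.9 14.4] T [ 1.11  0.41 -0.  ] w 46.7 yaw -3.139 z [ 0.0015 -0.0021 -1.    ] q [-0.5   0.5   0.01  0.   -1.08  0.5 ]
11.02 [ 489.7 -450.9  181.1] F [-2.3  4.7 13.9] T [ 1.07  0.39 -0.01] w 47.2 yaw -3.139 z [ 0.0015 -0.0021 -1.    ] q [-0.5   0.5   0.01  0.   -1.08  0.5 ]
11.07 [ 489.7 -450.9  181.1] F [-1.2  3.2 14.7] T [1.07 0.37 0.01] w 46.4 yaw -3.139 z [ 0.0015 -0.0021 -1.    ] q [-0.5   0.5   0.01  0.   -1.08  0.5 ]
```

Request:
{"name": "apply_moves", "arguments": {"steps": [{"hand": 0,"xyz": [0,0,0],"delta_rot": [0,0,-0.06]},{"hand": 0,"xyz": [0,0,0],"delta_rot": [0,0,-0.12]},{"hand": 0,"xyz": [0,0,0],"delta_rot": [0,0,-0.18]},{"hand": 0,"xyz": [0,0,0],"delta_rot": [0,0,-0.24]},{"hand": 0,"xyz": [0,0,0],"delta_rot": [0,0,-0.3]},{"hand": 0,"xyz": [0,0,0],"delta_rot": [0,0,-0.3]}]}}

```text
clock: 11.57
position: [490.3, -451.7, 181.5]
ee_rot: [-0.152, 0.988, -0.002, 0.001]
contact_force: [0.1, 1.4, 13.7]
gripper_width: 47.0
```

```bash
python3 -c "
from h import *
st()
p=get_image('wrist');save(p,'wrist6');st()"
```

```text
11.57 [ 490.3 -451.7  181.5] F [ 0.1  1.4 13.7] T [0.47 0.07 0.04] w 47.0 yaw -2.837 z [ 0.0034 -0.0039 -1.    ] q [-0.5   0.5   0.02  0.   -1.08  0.81]
11.62 [ 490.3 -451.7  181.5] F [-1.8  1.8 12.5] T [0.46 0.05 0.04] w 47.2 yaw -2.838 z [ 0.0033 -0.0039 -1.    ] q [-0.5   0.5   0.02  0.   -1.08  0.8 ]
```

View pics/wrist6.png

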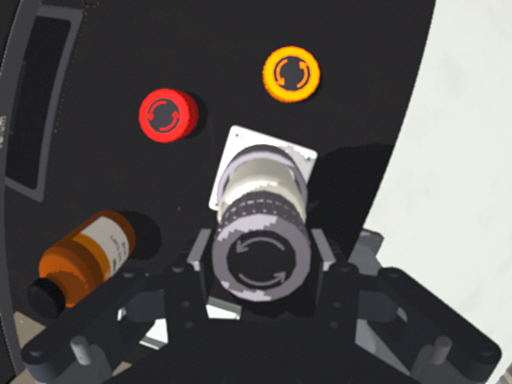

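The cap turned 17° with the fingers: the arrows keep the same place in the image as before. I'll continue with slightly more press.

Request:
{"name": "apply_moves", "arguments": {"steps": [{"hand": 0,"xyz": [0,0,0.06],"delta_rot": [0,0,-0.06]},{"hand": 0,"xyz": [0,0,0.06],"delta_rot": [0,0,-0.12]},{"hand": 0,"xyz": [0,0,0.06],"delta_rot": [0,0,-0.18]},{"hand": 0,"xyz": [0,0,0.06],"delta_rot": [0,0,-0.24]},{"hand": 0,"xyz": [0,0,0.06],"delta_rot": [0,0,-0.3]},{"hand": 0,"xyz": [0,0,0.06],"delta_rot": [0,0,-0.36]},{"hand": 0,"xyz": [0,0,0.06],"delta_rot": [0,0,-0.4]},{"hand": 0,"xyz": [0,0,0.06],"delta_rot": [0,0,-0.4]}]}}

```text
clock: 12.28
position: [490.9, -452.0, 181.3]
ee_rot: [-0.345, 0.939, -0.003, 0.001]
contact_force: [0.4, 0.8, 13.8]
gripper_width: 46.9
```

```bash
python3 -c "
from h import *
st()
p=get_image('wrist');save(p,'wrist7');st()"
```

```text
12.28 [ 490.9 -452.   181.3] F [ 0.4  0.8 13.8] T [ 0.4  -0.19  0.01] w 46.9 yaw -2.437 z [ 0.005 -0.005 -1.   ] q [-0.5   0.51  0.02  0.   -1.07  1.2 ]
12.33 [ 490.9 -452.   181.3] F [ 0.5  2.1 13.3] T [ 0.34 -0.15  0.03] w 47.1 yaw -2.438 z [ 0.005 -0.005 -1.   ] q [-0.5   0.51  0.02  0.   -1.07  1.2 ]
```

View pics/wrist7.png

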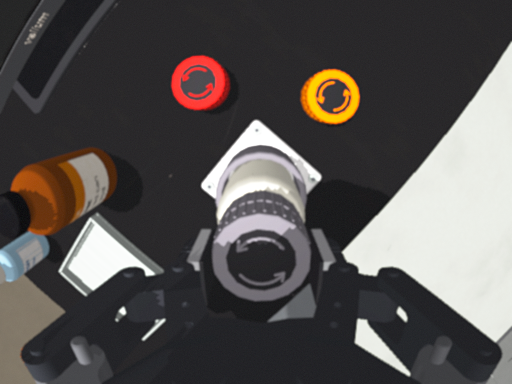

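Request:
{"name": "apply_moves", "arguments": {"steps": [{"hand": 0,"xyz": [0,0,0.03],"delta_rot": [0,0,-0.07]},{"hand": 0,"xyz": [0,0,0.03],"delta_rot": [0,0,-0.14]},{"hand": 0,"xyz": [0,0,0.03],"delta_rot": [0,0,-0.21]},{"hand": 0,"xyz": [0,0,0.03],"delta_rot": [0,0,-0.28]},{"hand": 0,"xyz": [0,0,0.03],"delta_rot": [0,0,-0.35]},{"hand": 0,"xyz": [0,0,0.03],"delta_rot": [0,0,-0.42]},{"hand": 0,"xyz": [0,0,0.03],"delta_rot": [0,0,-0.49]},{"hand": 0,"xyz": [0,0,0.03],"delta_rot": [0,0,-0.56]},{"hand": 0,"xyz": [0,0,0.03],"delta_rot": [0,0,-0.63]},{"hand": 0,"xyz": [0,0,0.03],"delta_rot": [0,0,-0.66]},{"hand": 0,"xyz": [0,0,0.03],"delta_rot": [0,0,-0.66]}]}}

```text
clock: 13.25
position: [491.6, -451.0, 181.0]
ee_rot: [-0.63, 0.776, -0.003, 0.001]
contact_force: [2.0, 3.3, 13.7]
gripper_width: 46.6
```

```bash
python3 -c "
from h import *
st()
p=get_image('wrist');save(p,'wrist8');st()"
```

```text
13.25 [ 491.6 -451.   181. ] F [ 2.   3.3 13.7] T [ 1.35 -0.68 -0.03] w 46.6 yaw -1.777 z [ 0.0061 -0.0037 -1.    ] q [-0.5   0.51  0.02  0.   -1.07  1.86]
13.3 [ 491.6 -451.   180.9] F [ 2.4  4.2 13.6] T [ 1.3  -0.67  0.  ] w 47.2 yaw -1.778 z [ 0.006  -0.0037 -1.    ] q [-0.5   0.51  0.02  0.   -1.07  1.86]
```

View pics/wrist8.png

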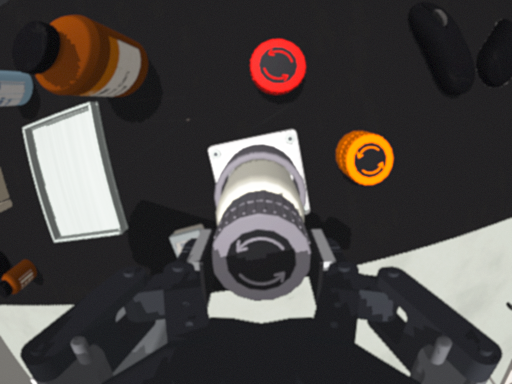

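It turned 78° in total and the cap followed the fingers. Now I'll lift slowly and straight.

Request:
{"name": "apply_moves", "arguments": {"steps": [{"hand": 0,"xyz": [0,0,-0.2],"delta_rot": [0,0,0]},{"hand": 0,"xyz": [0,0,-0.4],"delta_rot": [0,0,0]},{"hand": 0,"xyz": [0,0,-0.6],"delta_rot": [0,0,0]},{"hand": 0,"xyz": [0,0,-0.8],"delta_rot": [0,0,0]},{"hand": 0,"xyz": [0,0,-1.0],"delta_rot": [0,0,0]},{"hand": 0,"xyz": [0,0,-1.2],"delta_rot": [0,0,0]}]}}

```text
clock: 13.8
position: [488.9, -450.2, 188.3]
ee_rot: [-0.629, 0.777, 0.001, -0.0]
contact_force: [0.5, 0.3, 0.2]
gripper_width: 46.7
```

```bash
python3 -c "
from h import *
st()"
```

```text
13.8 [ 488.9 -450.2  188.3] F [0.5 0.3 0.2] T [-0.14 -0.27 -0.04] w 46.7 yaw -1.78 z [-0.0016  0.0015 -1.    ] q [-0.5   0.5   0.03 -0.   -1.1   1.86]
```

Request:
{"name": "apply_moves", "arguments": {"steps": [{"hand": 0,"xyz": [0,0,-0.5],"delta_rot": [0,0,0]},{"hand": 0,"xyz": [0,0,-1],"delta_rot": [0,0,0]},{"hand": 0,"xyz": [0,0,-1.5],"delta_rot": [0,0,0]},{"hand": 0,"xyz": [0,0,-2.5],"delta_rot": [0,0,0]},{"hand": 0,"xyz": [0,0,-3.5],"delta_rot": [0,0,0]},{"hand": 0,"xyz": [0,0,-4.5],"delta_rot": [0,0,0]},{"hand": 0,"xyz": [0,0,-5],"delta_rot": [0,0,0]},{"hand": 0,"xyz": [0,0,-5],"delta_rot": [0,0,0]}]}}

```text
clock: 14.47
position: [489.9, -451.1, 241.6]
ee_rot: [-0.63, 0.777, -0.002, 0.0]
contact_force: [-0.1, -0.5, -0.1]
gripper_width: 47.1
```

Run:
```python
from h import *
st()
p=get_image('wrist');save(p,'wrist9')
p=get_image('scene'); g=p['frame'][190:310,250:400]; cv2.imwrite('pics/crop5.png',cv2.resize(g,None,fx=5,fy=5,interpolation=cv2.INTER_CUBIC))
```

```text
14.47 [ 489.9 -451.1  241.6] F [-0.1 -0.5 -0.1] T [-0.03  0.02 -0.04] w 47.1 yaw -1.779 z [ 0.0031 -0.0023 -1.    ] q [-0.5   0.46  0.1   0.   -1.2   1.86]
```

View pics/wrist9.png

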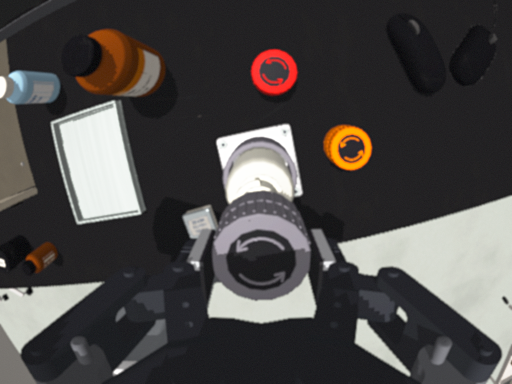

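View pics/crop5.png

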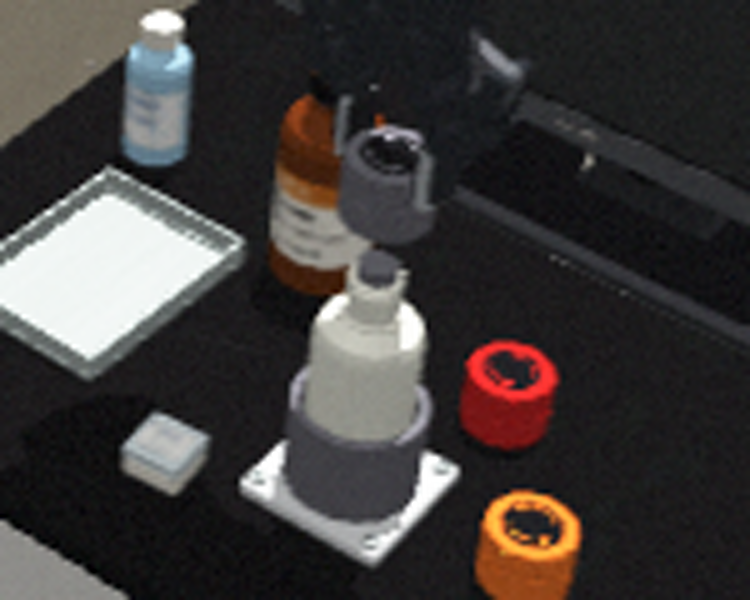

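The cap is off and held level, and the open neck is visible at (375,270) in the crop. Now I'll measure the tray.

Run:
```python
from h import *
for n in ['wrist','top','scene']:
    p=get_image(n)
    for q in nets.outline_of(p,'tray')[:3]:
        m=q['pixels'].astype(np.uint8); c=max(cv2.findContours(m,0,1)[0],key=len)[:,0,:].astype(float)
        h=hit(p,c[:,0],c[:,1],18,n=='wrist')[:,:2].astype(np.float32)
        print(n,round(q['confidence'],2),c.mean(0).round(),[np.round(t,2) for t in cv2.minAreaRect(h)])
    print([(np.round(q['xyz'],1),q['confidence']) for q in nets.pinpoint(p,'tray')[:2]])
st(); go(543,-231,150)
```

```text
wrist 0.86 [ 98. 163.] [array([ 541.65, -238.59]), array([119.03, 150.41]), np.float64(87.57)]
[(array([ 543.5, -235.3,    1.6]), 0.66)]
top 0.95 [272. 201.] [array([ 543.41, -232.27]), array([107.63, 149.96]), np.float64(88.46)]
top 0.87 [179. 184.] [array([620.84, 131.42]), array([113.26, 151.6 ]), np.float64(79.45)]
top 0.21 [144. 229.] [array([455.74, 264.59]), array([65.06, 64.09]), np.float64(88.64)]
[(array([ 5.423e+02, -2.338e+02,  3.000e-01]), 0.82), (array([623. , 130.5,   1.2]), 0.66)]
scene 0.7 [196. 223.] [array([457.47,   2.86]), array([122.36,  42.63]), np.float64(44.06)]
scene 0.6 [269. 244.] [array([ 531.94, -239.97]), array([120.19, 165.45]), np.float64(88.08)]
scene 0.57 [142. 196.] [array([448.12, 253.6 ]), array([85.55, 80.78]), np.float64(87.57)]
[(array([6.216e+02, 1.358e+02, 2.000e-01]), 0.84), (array([ 542. , -234.4,    1.6]), 0.81)]
15.02 [ 489.4 -450.6  238.9] F [ 0.5  0.3 -0.8] T [-0.07  0.    0.  ] w 46.8 yaw -1.78 z [-4.e-04  2.e-04 -1.e+00] q [-0.5   0.46  0.1  -0.   -1.2   1.86]
cm tool [-22.6   -0.7    8.89]
```

Run:
```python
from h import *
for n in ['scene','top']: save(get_image(n),n+'2')
```

```text
(no output)
```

View pics/top2.png

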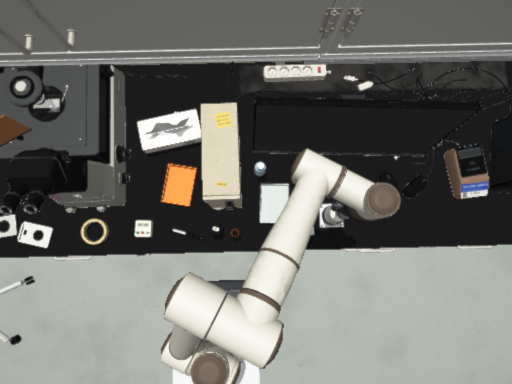

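View pics/scene2.png

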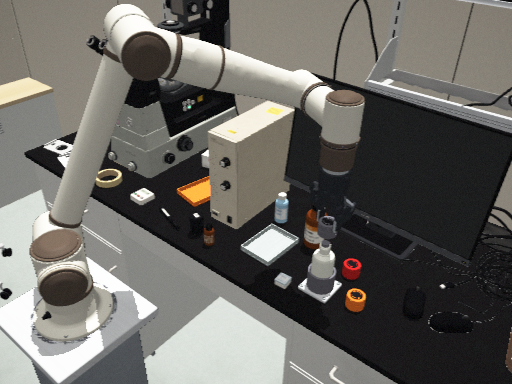

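Run:
```python
from h import *
from scipy.optimize import least_squares
D=[([225.3,583,253.3],.385,.008),([434.8,-280.7,380.6],.13,-.02),([489.2,-378.5,320.5],.34,.10),([489.4,-450.7,190.2],.50,.03),([489.4,-450.6,238.9],.46,.10)]
D=[(np.array(a),b,c) for a,b,c in D]
def f(x):
    o=[]
    for P,q2,q3 in D:
        rho=np.sqrt(P[0]**2+P[1]**2-160**2); d=q2-q3
        o+=[x[0]*np.sin(q2)+x[1]*np.cos(d)-rho, x[2]+x[0]*np.cos(q2)-x[1]*np.sin(d)-P[2]]
    return o
r=least_squares(f,[540,540,-100]); print(r.x,np.round(r.fun,1))
for n,pts in [('top',None),('scene',None)]:
    p=get_image(n); Rm=R.from_quat(p['orientation']).as_matrix(); o=np.array(p['origin'])
    for xyz in [(566,-311),(489,-451)]:
        for z in (450,500,550,600,650):
            c=(np.array([*xyz,z])-o)@Rm; print(n,xyz,z,np.round([p['fx']*c[0]/c[2]+p['cx'],p['fy']*c[1]/c[2]+p['cy']]))
st()
```

```text
[ 558.63508268  424.1956689  -108.74091927] [ 0.  -0.5 -0.3  1.2  0.9 -3.4  0.2 -0.8 -0.7  3.5]
top (566, -311) 450 [314. 177.]
top (566, -311) 500 [317. 174.]
top (566, -311) 550 [321. 170.]
top (566, -311) 600 [325. 166.]
top (566, -311) 650 [330. 162.]
top (489, -451) 450 [368. 204.]
top (489, -451) 500 [374. 203.]
top (489, -451) 550 [381. 201.]
top (489, -451) 600 [389. 198.]
top (489, -451) 650 [397. 196.]
scene (566, -311) 450 [306. 117.]
scene (566, -311) 500 [307.  98.]
scene (566, -311) 550 [309.  78.]
scene (566, -311) 600 [311.  58.]
scene (566, -311) 650 [313.  36.]
scene (489, -451) 450 [338. 145.]
scene (489, -451) 500 [341. 125.]
scene (489, -451) 550 [344. 104.]
scene (489, -451) 600 [346.  81.]
scene (489, -451) 650 [350.  58.]
15.22 [ 489.4 -450.7  239.1] F [ 0.2 -0.7 -1.3] T [0.01 0.   0.01] w 47.3 yaw -1.78 z [-0.  0. -1.] q [-0.5   0.46  0.1  -0.   -1.2   1.86]
```

The wrist of this arm carries a sideways offset of about 160 mm. With the tool vertical over the tray, the J5 housing would sit over the lamp box, with its underside below 325. I need to lean the tool about 0.35 rad away from the lamp, turning about the jaw axis, to set the cap down. First I'll move beside the tray at a safe height with the jaws along x.

```bash
python3 -c "
from h import *
st(); go(525,-300,245)"
```

```text
15.22 [ 489.4 -450.7  239.1] F [ 0.2 -0.7 -1.3] T [0.01 0.   0.01] w 47.3 yaw -1.78 z [-0.  0. -1.] q [-0.5   0.46  0.1  -0.   -1.2   1.86]
cm tool [-15.48  -0.36  -0.59]
```

Request:
{"name": "apply_moves", "arguments": {"steps": [{"hand": 0,"xyz": [0,0,-0.6],"delta_rot": [0,0,0.11]},{"hand": 0,"xyz": [-1.5,0,-0.6],"delta_rot": [0,0,0.22]},{"hand": 0,"xyz": [-3,0,-0.6],"delta_rot": [0,0,0.33]},{"hand": 0,"xyz": [-4.5,0,-0.6],"delta_rot": [0,0,0.44]},{"hand": 0,"xyz": [-6,0,-0.6],"delta_rot": [0,0,0.56]},{"hand": 0,"xyz": [-7.5,-0.1,-0.6],"delta_rot": [0,0,0.68]},{"hand": 0,"xyz": [-9,-0.1,-0.6],"delta_rot": [0,0,0.8]},{"hand": 0,"xyz": [-10.5,-0.2,-0.6],"delta_rot": [0,0,0.92]},{"hand": 0,"xyz": [-12,-0.2,-0.6],"delta_rot": [0,0,1.04]},{"hand": 0,"xyz": [-13.5,-0.3,-0.6],"delta_rot": [0,0,1.16]},{"hand": 0,"xyz": [-15,-0.4,-0.6],"delta_rot": [0,0,1.28]},{"hand": 0,"xyz": [-15.5,-0.4,-0.6],"delta_rot": [0,0,1.36]}]}}

```text
clock: 16.22
position: [525.9, -298.3, 245.3]
ee_rot: [0.001, 1.0, 0.0, 0.0]
contact_force: [-0.3, 0.1, -1.3]
gripper_width: 47.0
```

Request:
{"name": "apply_moves", "arguments": {"steps": [{"hand": 0,"xyz": [0,0,0],"delta_rot": [0,0,0]},{"hand": 0,"xyz": [0,0,0],"delta_rot": [-0.06,0,0]},{"hand": 0,"xyz": [0,0,0],"delta_rot": [-0.12,0,0]},{"hand": 0,"xyz": [0,0,0],"delta_rot": [-0.18,0,0]},{"hand": 0,"xyz": [0,0,0],"delta_rot": [-0.24,0,0]},{"hand": 0,"xyz": [0,0,0],"delta_rot": [-0.3,0,0]},{"hand": 0,"xyz": [0,0,0],"delta_rot": [-0.35,0,0]},{"hand": 0,"xyz": [0,0,0],"delta_rot": [-0.35,0,0]},{"hand": 0,"xyz": [0,0,0],"delta_rot": [-0.35,0,0]},{"hand": 0,"xyz": [0,0,0],"delta_rot": [-0.35,0,0]}]}}

```text
clock: 17.05
position: [525.2, -300.0, 245.0]
ee_rot: [-0.001, 0.985, 0.174, -0.0]
contact_force: [-0.6, 0.1, -1.5]
gripper_width: 46.6
```

Run:
```python
from h import *
st()
for n in ['scene','top','wrist']: save(get_image(n),n+'10')
```

```text
17.05 [ 525.2 -300.   245. ] F [-0.6  0.1 -1.5] T [-0.74  0.04  0.03] w 46.6 yaw -3.139 z [-9.000e-04  3.418e-01 -9.398e-01] q [-0.41  0.45  0.18 -0.32 -1.44  0.48]
```

View pics/scene10.png

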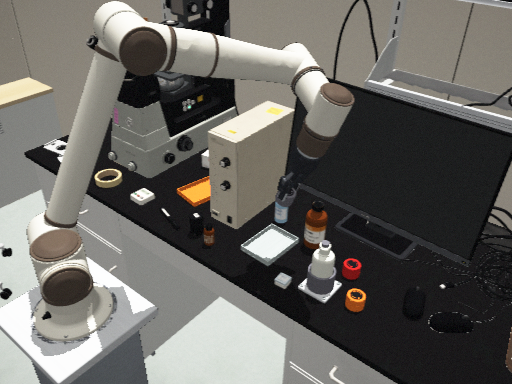

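View pics/top10.png

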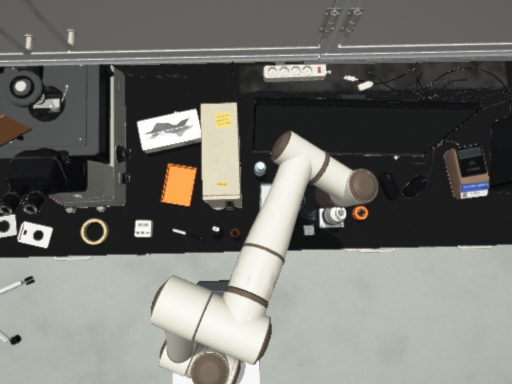

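View pics/wrist10.png

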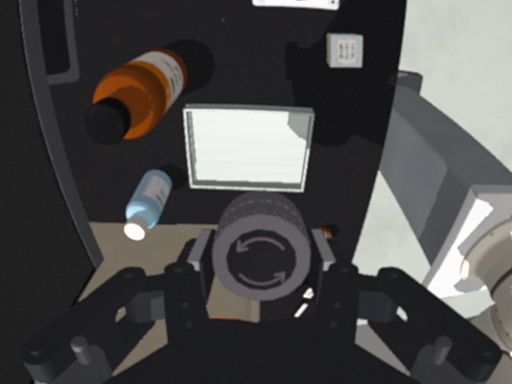

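```bash
cat > fk.py <<'E'
import numpy as np
from scipy.spatial.transform import Rotation as R
from scipy.optimize import least_squares
def fk(q,x):
    L2,L3,h,D,off,s4=x
    Rz=R.from_euler('z',q[0]); d=q[1]-q[2]
    # frame: X along forearm, Y left, Z
    Rf=Rz*R.from_euler('y',d)
    E=Rz.apply([L2*np.sin(q[1]),0,h+L2*np.cos(q[1])])
    W=E+Rf.apply([L3,0,0])
    Rr=Rf*R.from_euler('x',s4*q[3])
    C=W+Rr.apply([0,-off,0])
    Rt=Rr*R.from_euler('y',-q[4])
    t=Rt.apply([1,0,0])
    return E,W,C,C+D*t,t
E
python3 - <<'E'
from h import *; from fk import *
s=telemetry.read_state(); q0=np.array(s['joints']); P0=np.array(s['position']); t0=R.from_quat(s['ee_rot']).apply([0,0,1])
data=[([1.461,.385,.008,0,-1.194],[225.3,583,253.3]),([-.26,.13,-.02,0,-1.42],[434.8,-280.7,380.6]),([-.40,.34,.10,0,-1.34],[489.2,-378.5,320.5]),([-.5,.5,.03,0,-1.1],[489.4,-450.7,190.2]),([-.5,.46,.10,0,-1.2],[489.4,-450.6,238.9])]
for s4 in(1,-1):
    print(s4,'tool dir',fk(q0,(558,424,157,266,160,s4))[4],t0)
    def f(x):
        o=[]
        for q,P in data: o+=list(fk(q,(*x,s4))[3]-P)
        o+=list(3*(fk(q0,(*x,s4))[3]-P0)); return o
    r=least_squares(f,[558,424,157,266,160]); print(r.x.round(1),np.round(r.fun,1))
E
```

```text
1 tool dir [-0.25065191 -0.23294254 -0.93963365] [-7.75632001e-04  3.42181248e-01 -9.39633648e-01]
[ 441.   416.  -210.4 -166.5  131.1] [-34.4 -48.2 -41.6 -15.9  33.6 -49.4 -31.2  42.5 -47.5 -41.3  56.5 -35.5
 -40.3  55.8 -34.2  63.2 -50.5  69.4]
-1 tool dir [-7.75632001e-04  3.42181248e-01 -9.39633648e-01] [-7.75632001e-04  3.42181248e-01 -9.39633648e-01]
[555.9 425.5 169.  274.9 159.7] [-0.4  0.2 -0.7  0.6 -0.3  1.1 -2.2 -0.7 -3.5  1.1  0.8 -1.   2.7 -0.2
  3.4 -0.8 -0.1  0.2]
```

```bash
cat > ik.py <<'E'
from fk import *
X=(555.9,425.5,169,274.9,159.7,-1)
def ik(P,t,q0):
    f=lambda q: np.r_[(fk(q,X)[3]-P)/100,fk(q,X)[4]-t]
    return least_squares(f,q0[:5],bounds=([-3.1,-1.21,-1.07,-3.16,-2.99],[3.1,2.06,1.41,2.05,-.16]))
E
python3 - <<'E'
from h import *; from ik import *
q0=np.array(telemetry.read_state()['joints'])
for th in (.35,.45,.55):
  t=np.array([0,np.sin(th),-np.cos(th)])
  B=np.array([525,-255,4+24.5*np.sin(th)]); P=B-44*t
  r=ik(P,t,q0); E,W,C,T,_=fk(r.x,X); l=(W-C)/np.linalg.norm(W-C)
  print(th,'TCP',P.round(1),'cost',r.cost,'q',r.x.round(2),'W',W.round(),'C',C.round(),'Wend',(W+60*l).round(),'E',E.round())
E
```

```text
0.35 TCP [ 525.  -270.1   53.7] cost 6.504689424389054e-27 q [-0.37  0.62 -0.05 -0.37 -1.07] W [ 613. -239.  358.] C [ 525. -364.  312.] Wend [ 646. -192.  375.] E [ 301. -118.  621.]
0.45 TCP [ 525.  -274.1   54.3] cost 3.235052129718464e-19 q [-0.42  0.66  0.02 -0.45 -1.17] W [ 621. -279.  357.] C [ 525. -394.  302.] Wend [ 658. -236.  378.] E [ 309. -139.  610.]
0.55 TCP [ 525.  -278.    54.3] cost 1.4645734776158874e-24 q [-0.47  0.69  0.08 -0.51 -1.27] W [ 628. -318.  353.] C [ 525. -422.  289.] Wend [ 666. -278.  377.] E [ 317. -160.  597.]
```

Run:
```python
from h import *; from ik import *
q0=np.array(telemetry.read_state()['joints'])
th=.38
t=np.array([0,np.sin(th),-np.cos(th)])
B=np.array([540,-245,4+24.5*np.sin(th)]); P=B-44*t
r=ik(P,t,q0); E,W,C,T,_=fk(r.x,X); l=(W-C)/np.linalg.norm(W-C)
print(th,'TCP',P.round(1),r.cost,'W',W.round(),'C',C.round(),'Wend',(W+60*l).round())
go(P[0],P[1],P[2]+60); go(*(P+[0,0,15])); go(*P)
```

```text
0.38 TCP [ 540.  -261.3   53.9] 7.062891086382984e-30 W [ 627. -239.  359.] C [ 540. -363.  309.] Wend [ 660. -192.  377.]
cm tool [-1.47 -0.93 13.65]
cm tool [-1.47 -2.47 17.88]
cm tool [-1.46 -2.99 19.29]
```

Request:
{"name": "apply_moves", "arguments": {"steps": [{"hand": 0,"xyz": [-1.5,-0.5,2.5],"delta_rot": [-0.03,0,0]},{"hand": 0,"xyz": [-1.5,-0.9,5],"delta_rot": [-0.03,0,0]},{"hand": 0,"xyz": [-1.5,-0.9,7.5],"delta_rot": [-0.03,0,0]},{"hand": 0,"xyz": [-1.5,-0.9,10],"delta_rot": [-0.03,0,0]},{"hand": 0,"xyz": [-1.5,-0.9,12],"delta_rot": [-0.03,0,0]},{"hand": 0,"xyz": [-1.5,-0.9,13.6],"delta_rot": [-0.03,0,0]},{"hand": 0,"xyz": [-1.5,-0.9,13.6],"delta_rot": [-0.03,0,0]},{"hand": 0,"xyz": [-1.5,-0.9,13.6],"delta_rot": [-0.03,0,0]},{"hand": 0,"xyz": [-1.5,-0.9,13.6],"delta_rot": [-0.03,0,0]}]}}

```text
clock: 17.95
position: [541.2, -262.1, 115.6]
ee_rot: [-0.002, 0.982, 0.188, 0.001]
contact_force: [0.4, -0.2, -0.1]
gripper_width: 47.0
```

Run:
```python
from h import *
st()
go(540,-261.3,53.9)
for n in ['scene','top','wrist']: save(get_image(n),n+'11')
```

```text
17.95 [ 541.2 -262.1  115.6] F [ 0.4 -0.2 -0.1] T [-0.78  0.01  0.02] w 47.0 yaw -3.139 z [ 8.000e-04  3.693e-01 -9.293e-01] q [-0.36  0.56  0.03 -0.38 -1.2   0.53]
cm tool [ 0.13 -2.21  5.77]
```

View pics/scene11.png

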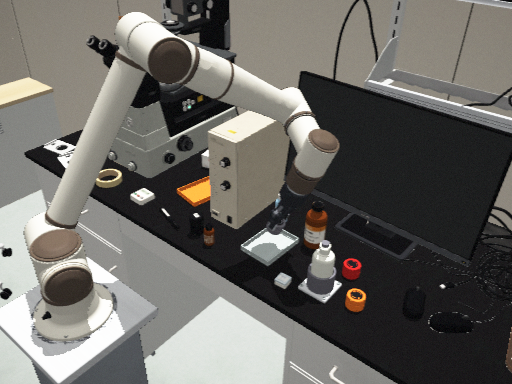

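View pics/top11.png

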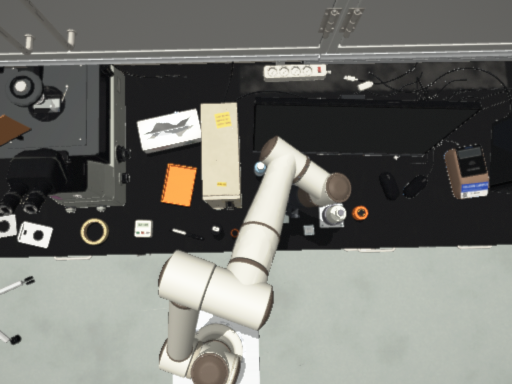

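View pics/wrist11.png

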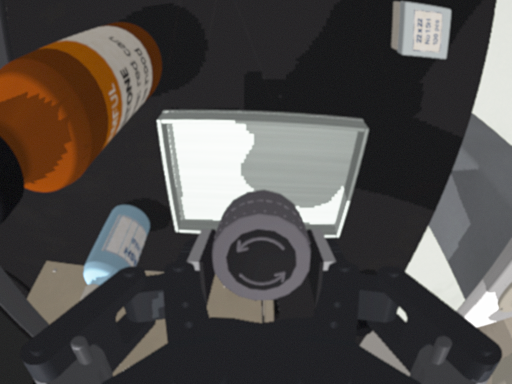

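The view is clear of the lamp, with the J5 end at (272,150) and the lamp edge at 240, and of the acetone bottle. I'll lower straight down.

Request:
{"name": "apply_moves", "arguments": {"steps": [{"hand": 0,"xyz": [0,-0.4,1],"delta_rot": [0,0,0]},{"hand": 0,"xyz": [0,-0.8,2],"delta_rot": [0,0,0]},{"hand": 0,"xyz": [0,-1.2,3],"delta_rot": [0,0,0]},{"hand": 0,"xyz": [0,-1.6,4],"delta_rot": [0,0,0]},{"hand": 0,"xyz": [0,-1.7,4.3],"delta_rot": [0,0,0]},{"hand": 0,"xyz": [0,-1.7,4.3],"delta_rot": [0,0,0]},{"hand": 0,"xyz": [0,-1.7,4.3],"delta_rot": [0,0,0]}]}}

```text
clock: 18.68
position: [540.3, -261.5, 67.5]
ee_rot: [-0.001, 0.982, 0.189, -0.001]
contact_force: [-0.3, 0.0, 0.2]
gripper_width: 46.6
```

Run:
```python
from h import *
st()
go(540,-261.3,53.9)
p=get_image('scene'); g=p['frame'][170:290,200:350]; cv2.imwrite('pics/crop12.png',cv2.resize(g,None,fx=5,fy=5,interpolation=cv2.INTER_CUBIC))
save(get_image('wrist'),'wrist12')
```

```text
18.68 [ 540.3 -261.5   67.5] F [-0.3  0.   0.2] T [-0.8  -0.03 -0.04] w 46.6 yaw -3.139 z [-0.0016  0.371  -0.9286] q [-0.36  0.62 -0.   -0.39 -1.12  0.57]
cm tool [ 0.03 -0.48  1.27]
```

View pics/crop12.png

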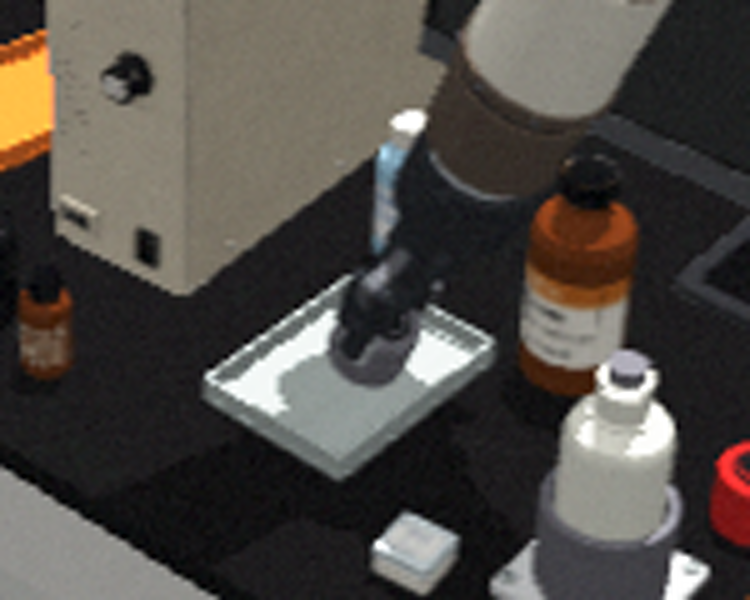

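View pics/wrist12.png

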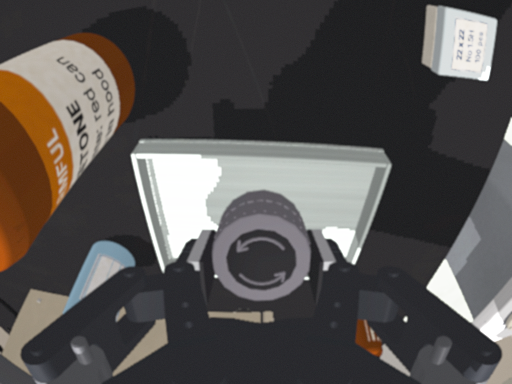

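Request:
{"name": "apply_moves", "arguments": {"steps": [{"hand": 0,"xyz": [0,-0.11,0.28],"delta_rot": [0,0,0]},{"hand": 0,"xyz": [0,-0.22,0.56],"delta_rot": [0,0,0]},{"hand": 0,"xyz": [0,-0.33,0.84],"delta_rot": [0,0,0]},{"hand": 0,"xyz": [0,-0.33,0.84],"delta_rot": [0,0,0]},{"hand": 0,"xyz": [0,-0.33,0.84],"delta_rot": [0,0,0]}]}}

```text
clock: 19.2
position: [540.2, -261.4, 58.7]
ee_rot: [-0.001, 0.982, 0.189, -0.0]
contact_force: [-0.5, 0.7, -1.2]
gripper_width: 46.9
```

Request:
{"name": "apply_moves", "arguments": {"steps": [{"hand": 0,"xyz": [0,-0.04,0.09],"delta_rot": [0,0,0]},{"hand": 0,"xyz": [0,-0.08,0.19],"delta_rot": [0,0,0]},{"hand": 0,"xyz": [0,-0.08,0.19],"delta_rot": [0,0,0]},{"hand": 0,"xyz": [0,-0.08,0.19],"delta_rot": [0,0,0]}]}}

```text
clock: 19.53
position: [540.3, -261.5, 56.9]
ee_rot: [-0.001, 0.982, 0.189, -0.0]
contact_force: [-0.3, 1.4, -0.8]
gripper_width: 46.8
```

Request:
{"name": "apply_moves", "arguments": {"steps": [{"hand": 0,"xyz": [0,-0.04,0.09],"delta_rot": [0,0,0]},{"hand": 0,"xyz": [0,-0.08,0.19],"delta_rot": [0,0,0]},{"hand": 0,"xyz": [0,-0.08,0.19],"delta_rot": [0,0,0]},{"hand": 0,"xyz": [0,-0.08,0.19],"delta_rot": [0,0,0]}]}}

```text
clock: 19.87
position: [540.3, -261.5, 54.8]
ee_rot: [-0.001, 0.982, 0.189, -0.0]
contact_force: [0.1, 0.8, -1.0]
gripper_width: 47.0
```

Request:
{"name": "apply_moves", "arguments": {"steps": [{"hand": 0,"xyz": [0,-0.04,0.09],"delta_rot": [0,0,0]},{"hand": 0,"xyz": [0,-0.08,0.19],"delta_rot": [0,0,0]},{"hand": 0,"xyz": [0,-0.08,0.19],"delta_rot": [0,0,0]},{"hand": 0,"xyz": [0,-0.08,0.19],"delta_rot": [0,0,0]}]}}

```text
clock: 20.2
position: [540.3, -261.5, 52.7]
ee_rot: [-0.001, 0.982, 0.189, -0.0]
contact_force: [1.1, 0.1, -0.5]
gripper_width: 47.1
```

Request:
{"name": "apply_moves", "arguments": {"steps": [{"hand": 0,"xyz": [0,-0.04,0.09],"delta_rot": [0,0,0]},{"hand": 0,"xyz": [0,-0.08,0.19],"delta_rot": [0,0,0]},{"hand": 0,"xyz": [0,-0.08,0.19],"delta_rot": [0,0,0]},{"hand": 0,"xyz": [0,-0.08,0.19],"delta_rot": [0,0,0]}]}}

```text
clock: 20.53
position: [540.4, -261.6, 50.8]
ee_rot: [-0.001, 0.982, 0.189, -0.0]
contact_force: [-0.4, 0.6, -0.6]
gripper_width: 46.7
```

Run:
```python
from h import *
st()
p=get_image('scene'); g=p['frame'][200:280,230:330]; cv2.imwrite('pics/crop13.png',cv2.resize(g,None,fx=7,fy=7,interpolation=cv2.INTER_CUBIC))
save(get_image('wrist'),'wrist13')
```

```text
20.53 [ 540.4 -261.6   50.8] F [-0.4  0.6 -0.6] T [-0.8  -0.02  0.01] w 46.7 yaw -3.14 z [-6.000e-04  3.708e-01 -9.287e-01] q [-0.36  0.64 -0.01 -0.4  -1.09  0.58]
```

View pics/crop13.png

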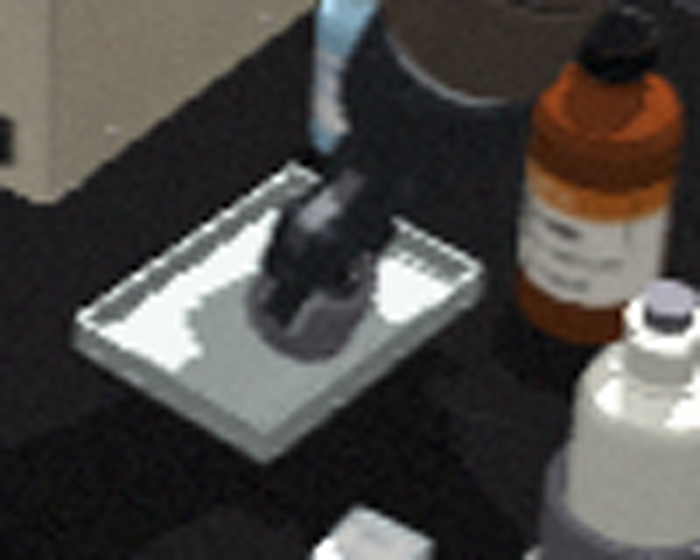

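View pics/wrist13.png

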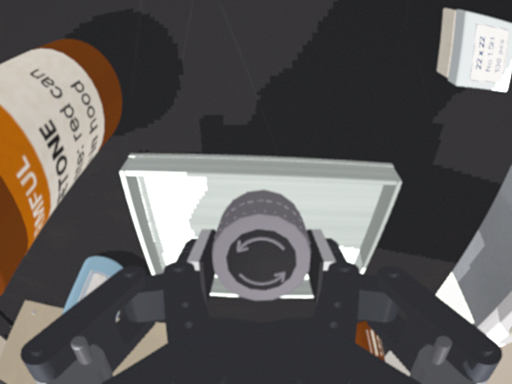

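Request:
{"name": "apply_moves", "arguments": {"steps": [{"hand": 0,"xyz": [0,-0.04,0.09],"delta_rot": [0,0,0]},{"hand": 0,"xyz": [0,-0.08,0.19],"delta_rot": [0,0,0]},{"hand": 0,"xyz": [0,-0.08,0.19],"delta_rot": [0,0,0]},{"hand": 0,"xyz": [0,-0.08,0.19],"delta_rot": [0,0,0]}]}}

```text
clock: 20.97
position: [540.5, -261.5, 50.2]
ee_rot: [-0.002, 0.982, 0.189, -0.0]
contact_force: [-0.8, 0.8, 6.5]
gripper_width: 47.0
```

Request:
{"name": "apply_moves", "arguments": {"steps": [{"hand": 0,"xyz": [0,-0.04,0.09],"delta_rot": [0,0,0]},{"hand": 0,"xyz": [0,-0.08,0.19],"delta_rot": [0,0,0]},{"hand": 0,"xyz": [0,-0.08,0.19],"delta_rot": [0,0,0]},{"hand": 0,"xyz": [0,-0.08,0.19],"delta_rot": [0,0,0]}]}}

```text
clock: 21.3
position: [540.5, -261.4, 49.9]
ee_rot: [-0.002, 0.982, 0.189, 0.0]
contact_force: [-3.0, 1.9, 13.9]
gripper_width: 46.7
```

Request:
{"name": "apply_moves", "arguments": {"steps": [{"hand": 0,"xyz": [0,-0.04,0.09],"delta_rot": [0,0,0]},{"hand": 0,"xyz": [0,-0.08,0.19],"delta_rot": [0,0,0]},{"hand": 0,"xyz": [0,-0.08,0.19],"delta_rot": [0,0,0]},{"hand": 0,"xyz": [0,-0.08,0.19],"delta_rot": [0,0,0]}]}}

```text
clock: 21.63
position: [540.5, -261.2, 49.7]
ee_rot: [-0.003, 0.982, 0.19, 0.0]
contact_force: [-4.7, 4.1, 21.3]
gripper_width: 46.6
```

Run:
```python
from h import *
st()
save(get_image('wrist'),'wrist14')
```

```text
21.63 [ 540.5 -261.2   49.7] F [-4.7  4.1 21.3] T [2.41 1.32 0.43] w 46.6 yaw -3.136 z [-9.000e-04  3.723e-01 -9.281e-01] q [-0.36  0.64 -0.01 -0.4  -1.09  0.59]
```

View pics/wrist14.png

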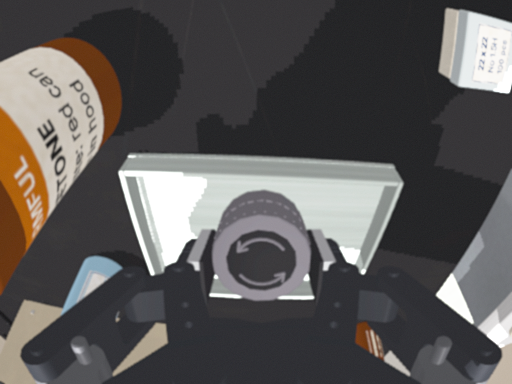

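The cap's lower edge rests on the floor and the grip doesn't let the cap pivot. I'll ease off to a light touch and open gently so it tips flat.

Request:
{"name": "apply_moves", "arguments": {"steps": [{"hand": 0,"xyz": [0,0.08,-0.19],"delta_rot": [0,0,0]},{"hand": 0,"xyz": [0,0.16,-0.38],"delta_rot": [0,0,0]},{"hand": 0,"xyz": [0,0.18,-0.45],"delta_rot": [0,0,0]},{"hand": 0,"xyz": [0,0.18,-0.45],"delta_rot": [0,0,0]}]}}

```text
clock: 22.02
position: [540.5, -261.5, 50.2]
ee_rot: [-0.001, 0.982, 0.189, -0.0]
contact_force: [-1.0, 1.1, 6.4]
gripper_width: 47.5
```

Run:
```python
from h import *
st()
for i in range(3): get_image('top'); st()
```

```text
22.02 [ 540.5 -261.5   50.2] F [-1.   1.1  6.4] T [0.35 0.28 0.07] w 47.5 yaw -3.139 z [-6.000e-04  3.712e-01 -9.286e-01] q [-0.36  0.64 -0.01 -0.4  -1.09  0.59]
22.07 [ 540.5 -261.5   50.2] F [-0.9  2.2  8.1] T [0.32 0.32 0.04] w 46.9 yaw -3.139 z [-7.000e-04  3.713e-01 -9.285e-01] q [-0.36  0.64 -0.01 -0.4  -1.09  0.59]
22.12 [ 540.5 -261.5   50.2] F [-0.7  2.3  6.8] T [0.33 0.35 0.12] w 47.0 yaw -3.139 z [-8.000e-04  3.714e-01 -9.285e-01] q [-0.36  0.64 -0.01 -0.4  -1.09  0.59]
22.17 [ 540.5 -261.5   50.2] F [-1.5  0.8  7.5] T [0.41 0.36 0.14] w 47.0 yaw -3.139 z [-9.000e-04  3.714e-01 -9.285e-01] q [-0.36  0.64 -0.01 -0.4  -1.09  0.59]
```

Request:
{"name": "apply_moves", "arguments": {"steps": [{"hand": 0,"xyz": [0,0.06,-0.14],"delta_rot": [0,0,0]},{"hand": 0,"xyz": [0,0.06,-0.14],"delta_rot": [0,0,0]},{"hand": 0.56,"xyz": [0,0.06,-0.14],"delta_rot": [0,0,0]},{"hand": 0.57,"xyz": [0,0.06,-0.14],"delta_rot": [0,0,0]},{"hand": 0.58,"xyz": [0,0.06,-0.14],"delta_rot": [0,0,0]},{"hand": 0.59,"xyz": [0,0.06,-0.14],"delta_rot": [0,0,0]},{"hand": 0.6,"xyz": [0,0.06,-0.14],"delta_rot": [0,0,0]},{"hand": 0.6,"xyz": [0,0.06,-0.14],"delta_rot": [0,0,0]}]}}

```text
clock: 22.83
position: [540.3, -261.7, 50.8]
ee_rot: [-0.001, 0.982, 0.189, -0.0]
contact_force: [-0.0, 0.7, -0.3]
gripper_width: 51.2
```

Run:
```python
from h import *
st()
p=get_image('scene'); g=p['frame'][200:280,230:330]; cv2.imwrite('pics/crop15.png',cv2.resize(g,None,fx=7,fy=7,interpolation=cv2.INTER_CUBIC))
save(get_image('wrist'),'wrist15')
```

```text
22.83 [ 540.3 -261.7   50.8] F [-0.   0.7 -0.3] T [-0.74  0.03 -0.01] w 51.2 yaw -3.14 z [-0.001   0.371  -0.9286] q [-0.36  0.64 -0.01 -0.4  -1.09  0.58]
```

View pics/crop15.png

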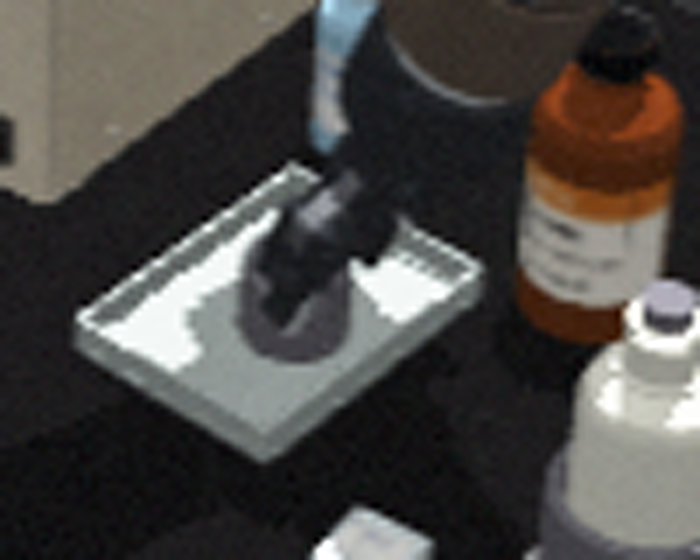

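View pics/wrist15.png

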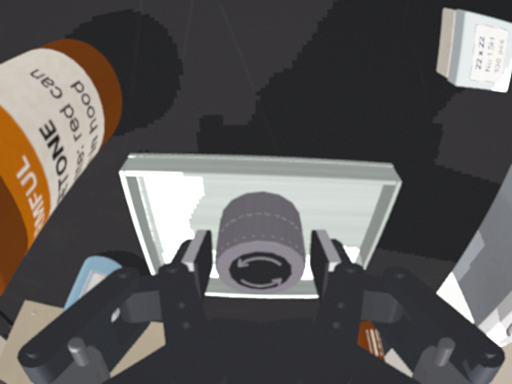

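The cap stands flat and upright in the tray. I'll open further and back out along the tool axis.

Request:
{"name": "apply_moves", "arguments": {"steps": [{"hand": 0.8,"xyz": [0,0,0],"delta_rot": [0,0,0]},{"hand": 0.8,"xyz": [0,0,0],"delta_rot": [0,0,0]},{"hand": 0.8,"xyz": [0,0,0],"delta_rot": [0,0,0]},{"hand": 0.8,"xyz": [0,0,0],"delta_rot": [0,0,0]},{"hand": 0.8,"xyz": [0,0,-0.6],"delta_rot": [0,0,0]},{"hand": 0.8,"xyz": [0,0,-1.5],"delta_rot": [0,0,0]},{"hand": 0.8,"xyz": [0,0,-3],"delta_rot": [0,0,0]},{"hand": 0.8,"xyz": [0,0,-5],"delta_rot": [0,0,0]},{"hand": 0.8,"xyz": [0,0,-7.5],"delta_rot": [0,0,0]},{"hand": 0.8,"xyz": [0,0,-10],"delta_rot": [0,0,0]},{"hand": 0.8,"xyz": [0,0,-12],"delta_rot": [0,0,0]},{"hand": 0.8,"xyz": [0,0,-12],"delta_rot": [0,0,0]}]}}

```text
clock: 23.93
position: [542.3, -309.3, 168.2]
ee_rot: [-0.001, 0.983, 0.186, 0.004]
contact_force: [1.2, -0.6, 0.9]
gripper_width: 68.2
```

Run:
```python
from h import *
st()
for n in ['wrist','scene','top']:
    p=get_image(n); save(p,n+'16')
    print(n,[(np.round(q['xyz'],1).tolist(),round(q['confidence'],2)) for q in nets.pinpoint(p,'cap_center')[:4]],[(np.round(q['xyz'],1).tolist(),round(q['confidence'],2)) for q in nets.pinpoint(p,'tray')[:2]])
    for l in ['acetone_bottle','lens_cleaner','oil_bottle','coverslips_a']:
        print(l,[(np.round(q['xyz'],1).tolist(),round(q['confidence'],2)) for q in nets.pinpoint(p,l)[:1]])
    if n=='scene':
        g=p['frame'][180:300,200:350]; cv2.imwrite('pics/crop16.png',cv2.resize(g,None,fx=5,fy=5,interpolation=cv2.INTER_CUBIC))
```

```text
23.93 [ 542.3 -309.3  168.2] F [ 1.2 -0.6  0.9] T [-0.67 -0.06 -0.05] w 68.2 yaw -3.14 z [ 0.0076  0.3648 -0.9311] q [-0.43  0.55  0.14 -0.35 -1.33  0.54]
wrist [([538.7, -242.9, 18.6], 0.66)] []
acetone_bottle [([642.4, -330.1, 5.6], 0.58)]
lens_cleaner [([669.7, -183.1, 5.2], 0.97)]
oil_bottle []
coverslips_a [([435.1, -363.8, 1.8], 0.79)]
scene [([540.2, -244.4, 23.1], 0.57), ([495.2, -554.5, 20.3], 0.56), ([598.0, -486.4, 23.3], 0.52), ([642.9, -332.1, 1.9], 0.29)] [([621.6, 133.1, -0.9], 0.93), ([543.9, -230.6, 1.5], 0.7)]
acetone_bottle [([638.4, -331.0, 0.4], 0.9)]
lens_cleaner [([673.9, -177.4, -3.4], 0.7)]
oil_bottle [([433.1, -83.6, -1.5], 0.45)]
coverslips_a [([433.2, -359.8, 1.7], 0.76)]
top [([430.4, -86.1, -4.9], 0.55), ([495.7, -551.9, 14.8], 0.53), ([492.1, -453.1, 156.3], 0.24)] [([542.4, -231.2, -2.0], 0.51)]
acetone_bottle []
lens_cleaner [([670.5, -176.3, -3.2], 0.46)]
oil_bottle [([429.9, -86.3, -4.4], 0.57)]
coverslips_a [([436.8, -360.5, -4.9], 0.65)]
```

View pics/crop16.png

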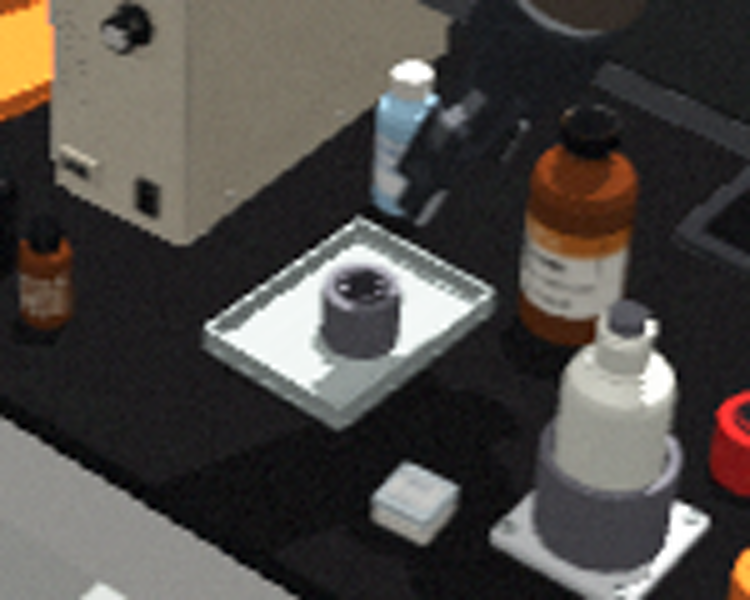

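View pics/wrist16.png

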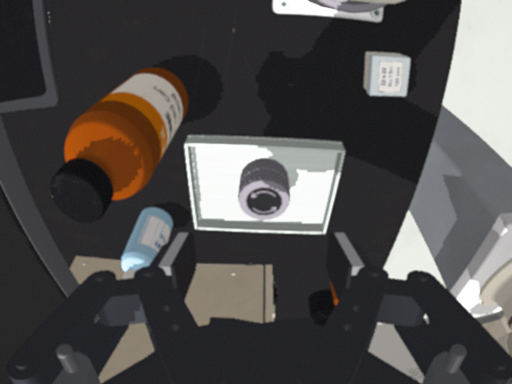

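The cap stands top up in the tray at about (540,-244), which is 3 mm from the tray centre in x and 12 mm in y. The bystanders in view are where they were and the gripper is clear.

```bash
python3 -c "
from h import *
st(); print(workorder.job_done())"
```

```text
24.98 [ 540.5 -306.2  162.4] F [-0.2 -0.1 -0.5] T [-0.71 -0.02 -0.02] w 68.4 yaw -3.14 z [-6.000e-04  3.709e-01 -9.287e-01] q [-0.42  0.56  0.14 -0.36 -1.33  0.54]
the job is handed in; nothing more can be done
None
```

The cap is off the bottle and standing top up in the steel tray. I handed the job in at about 25 s; the hand-in call gives no verdict.

- **Opening:** I pressed until the bottle had bottomed in the holder, then held the cap at about 14 N by the wrist force. I turned it about 78° anticlockwise and lifted it straight off.
- **Setting down:** With the tool vertical, the arm's wrist would have hit the lamp supply over the tray. I leaned the tool 0.38 rad away from it, put the cap's lower edge on the tray floor and opened gently so that the cap tipped flat.
- **Last checks:** The cap is about 3 mm (x) and 12 mm (y) from the tray's centre, at a height of about 19–23 mm. The gripper is clear. Acetone bottle, lens cleaner, oil bottle and coverslips are within the networks' error of where they started; I did not re-measure the timer, marker or objective case.
- **What disagreed:**
  - The floor was met about 3 mm lower than I had calculated.
  - Pressing up to 21 N on the tray did not pivot the cap flat in the grip, so it tipped its last few millimetres on release.
  - In the last top view the networks did not find the cap. The scene and wrist views both show it.

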